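# Make up the marking-out kit and the stop-block kit

## Task

Make up the two kits for the next job at the saw. Marking-out kit, in the blue tray: the tape measure standing in its cut-out and the marker pressed down into the two spring clips until it snaps fully home. Stop-block kit, in the green tray: the wooden block and the yellow star knob each down in its own cut-out, and the small bright spanner lying flat in the notched rests; leave the big dark spanner and the red pencil where they are.

Things in the scene. Friction and masses are not known exactly. Their poses are not given: they have to be found in the camera images.
- blue_tray: Fixed blue tray 180x180, rim 18 high; origin mid underside. Tape cut-out 96(x) by 56(y) at x 0, y -46, floor z 4; black insert top z 14. Two aluminium U-clips at x -42, +42, y 46 (each 14 along x, 66 wide overall, top z 57) hold the marker along tray x: channel 28 wide, in each cheek a sprung ball plunger. Marker stops on the balls with axis at z 47; 6-12 N down snaps it home, axis z 36. (mm)
- green_tray: Fixed green tray 180x180, rim 18 high; origin mid underside. Black insert top z 14, cut-out floors z 4: long one 94(x) by 64(y) at x 36, y -40 for the block; square one 64x64 at x -48, y -40 for the knob. Two grey notched rests at x -34, +34, y 50 (8 thick): spanner shank lies in them along tray x, notches 27 wide, bottom z 28, tops z 40. (mm)
- tape: Yellow/black tape measure standing on edge, 38 (own x) by 78 (own y) by 63 high; origin mid underside, z up. Grip across the 38. Goes in the blue tray's cut-out, long side along tray x, either way round. (mm)
- marking_pen: Marker, white barrel, black cap, round, 16 thick, 134 long along own y, lying down. Origin at mid length on the underside as it first lies. Goes in the blue tray's two spring clips, along tray x, either end first; room for the fingers between the clips. (mm)
- pen_mid (a point): Middle of the marker: mid length, on its axis (shows whether it has snapped home). (mm)
- block: Plain wooden stop block, 45 (own x) by 75 (own y) by 45 high; origin mid underside, z up. Goes in the green tray's long cut-out, long side along tray x, either way round. (mm)
- knob: Yellow five-lobed star knob, lobes up, 48 (own x) by 46 (own y) by 26 high, lobes from 6 to 26 above its underside; origin mid underside, z up. Grip across own y. Goes in the green tray's square cut-out, same side up, any yaw. (mm)
- small_spanner: Smaller, bright open-end spanner lying flat, 148 long along own y, jaws 27 wide, 9 thick; shank 12 wide, 7 thick, from y -48 to 52. Origin at mid length on the underside, 1 below the shank. Goes in the green tray's notched rests, along tray x, either way round; origin then at tray z 27. (mm)
- big_spanner: Larger, dull dark open-end spanner lying flat, 201 long along own y, 36 wide, 9 thick; origin mid underside. Not wanted: leave it. (mm)
- pencil: Flat red carpenter's pencil lying right of the trays, 194 long along own y, 14 wide, 8 thick; origin mid underside. Not wanted: leave it. (mm)

How it is judged:
At the end, for the whole second after the job is handed in: Tape, block, knob upright on their cut-out floors (14 mm, 3 mm in height); marker in both clips, snapped home (18 mm along, 7 across, 3.5 in height); small spanner flat in both rests (15 mm along, 10 across, 4 in height); long things parallel within 0.2 rad; all at rest (x of tape in the frame of blue_tray between -0.014 and 0.014 m and y of tape in the frame of blue_tray between -0.06 and -0.032 m and z of tape in the frame of blue_tray between 0.001 and 0.007 m and angle between each of tape, block, knob's own z axis and vertical below 0.15 rad and linear speed of each of tape, marking_pen, block, knob, small_spanner below 0.02 m/s and x of pen_mid in the frame of blue_tray between -0.018 and 0.018 m and y of pen_mid in the frame of blue_tray between 0.039 and 0.053 m and z of pen_mid in the frame of blue_tray between 0.0325 and 0.0395 m and angle between the y axis of marking_pen and the x axis of blue_tray, either way round below 0.2 rad and x of block in the frame of green_tray between 0.022 and 0.05 m and y of block in the frame of green_tray between -0.054 and -0.026 m and z of block in the frame of green_tray between 0.001 and 0.007 m and x of knob in the frame of green_tray between -0.062 and -0.034 m and y of knob in the frame of green_tray between -0.054 and -0.026 m and z of knob in the frame of green_tray between 0.001 and 0.007 m and x of small_spanner in the frame of green_tray between -0.015 and 0.015 m and y of small_spanner in the frame of green_tray between 0.04 and 0.06 m and z of small_spanner in the frame of green_tray between 0.023 and 0.031 m and angle between the y axis of small_spanner and the x axis of green_tray, either way round below 0.2 rad); the robot touches nothing.
It fails at once if the big dark spanner is moved by more than 15 mm (distance of big_spanner from where it was at the start of the episode above 0.015 m).
It fails at once if the red pencil is moved by more than 15 mm (distance of pencil from where it was at the start of the episode above 0.015 m).
It also fails if it takes over 138 s, if anything falls off the work surface, if the arm or the gripper's body presses on something with over 40 N, if the wrist force passes 120 N, or if a joint passes its speed limit or range.

## Robot

A 6-joint arm with a two-finger parallel gripper is mounted at the origin on the work surface; the furniture and walls round the work are solid. World frame = base frame: x ahead of the robot, y to its left, z up, the work surface at z = 0. Lengths are in m, angles in rad, forces in N, time in s.
With the tool pointing down it reaches from about 0.375 to 0.9 m from the base axis. Payload 3.1 kg.
Tool frame: the origin (TCP) lies between the finger pads; the fingertips stand 25 mm ahead of it and the grasp point (between the pads) lies 6 mm ahead of it; x points along the fingers, y is the direction in which the jaws open and shut, and the axes are right-handed (so a half turn about x gives the same grasp; the last joint's range is limited). The gripper opens to 85 mm and grips with 20 to 120 N. Pads are 22 mm wide; open, the fingers measure 114 mm over their backs; the gripper's body (76 mm by 85 mm) begins 54 mm behind the grasp point. The pads swing forward as they close: fully open they stand 13 mm farther back than shut.
Start: joints at [-1.442, 0.527, 1.433, -0, 1.181, -0.178], TCP at [0.189, -0.596, 0.256] pointing down, gripper open.
Joint ranges: [-3.08, 3.08], [-0.75, 2.2], [0.22, 2.44], [-1.43, 4.57], [0, 2.65], [-2.85, 2.85]. Speed limits (rad/s): [2.79, 2.79, 3.14, 3.14, 3.14, 3.14].

## Interface

Orientations are given as a unit quaternion [x, y, z, w].
In Python, from station import manip, viewer, workorder gives the robot as it stands.
- The arm moves only by the shell command python3 -m crank 'ROWS' [FORCE]. ROWS is JSON, one flat list of numbers, 5 for each row, row after row: the opening, from 0 (shut) to 1 (fully open), then the shift along the world's x, y, z in mm, then the turn about the world's z in rad. A call has 1 to 10 rows; each row is the pose to reach, as a shift and turn from the pose commanded when the call began; what a row does not reach only later rows make up. A row lasts 1/8 s, in which the tool goes at most 62.5 mm and 10.7 degrees, less where a joint would pass 70% of its speed; a pose out of reach is approached as far as the arm can. A call with a gripper value outside its range is refused whole. The fingers move at their own pace and stop on an object; FORCE is the grip in N (left out, the last holds). Time passes only in rows, so rows that repeat a pose let the fingers close. It gives the time, the measured TCP pose, the force and the opening at its end, in the units of the state.
- manip.sense(): the state, without advancing time (a new reading comes with each control period).
- viewer.snapshot(name): name is "side" or "top"; returns a dict with "img" (384x512x3 uint8, red, green, blue), "range_z" (384x512 float32, m along the optical axis (not along the pixel's ray), 0 where there is no reading), "fx", "fy", "cx", "cy" (pixels), "origin" and "attitude" of the camera in the world. Camera axes: x right, y down, z forward; pixel columns grow to the right and rows downward; lengths in m; the calibration is good to about 2 mm. A picture is of the moment at which its call begins.
- workorder.sign_off(): hands the job in, once; it reports no verdict.
The state is a dict: "t": time; "q": joint angles; "qd": joint speeds; "tau": joint torques, N m; "tcp_pos": TCP position; "tool_rot": TCP orientation; "force": force on the tool from outside, world axes, zero at the start; "ft_torque": the same for the moment, N m; "finger_gap": opening from 0.0 (shut) to 1.0 (fully open).
Only numpy, scipy, OpenCV 4.12 (cv2) and the standard library are available. Lean on these libraries where they do the work, as an engineer would, in place of code of your own. Each camera call takes 0.05 s, during which the arm holds its last target.

## Working session

There is one attempt and no reset: what is moved stays moved. The work goes in short steps, Python scripts to look and compute and a shell command to move; the robot and the scene stay as the last step left them, time stands still between calls to the robot, and variables do not carry over. Pictures are saved under pics/ and viewed, and the job is handed in when it is done.

```bash
ls; mkdir -p pics; cat > h.py <<'E'
from station import manip, viewer, workorder
import numpy as np, cv2
from scipy.spatial.transform import Rotation as R
def snap(n,png=None):
    s=viewer.snapshot(n)
    np.savez(''+n+'.npz',**{k:np.array(v) for k,v in s.items()})
    if png: cv2.imwrite('pics/'+png,s['img'][:,:,::-1])
    return s
def load(n): return dict(np.load(''+n+'.npz'))
def rot(a):
    a=np.array(a,float)
    return a if a.shape==(3,3) else R.from_quat(a).as_matrix()
def cloud(s):
    z=s['range_z'];v,u=np.mgrid[:z.shape[0],:z.shape[1]]
    p=np.stack([(u-s['cx'])/s['fx']*z,(v-s['cy'])/s['fy']*z,z],-1)
    w=p@rot(s['attitude']).T+np.array(s['origin']); w[z==0]=np.nan
    return w
def pix(s,u,v,z):
    d=rot(s['attitude'])@np.array([(u-s['cx'])/s['fx'],(v-s['cy'])/s['fy'],1.]);o=np.array(s['origin'])
    return o+d*(z-o[2])/d[2]
E
python3 - <<'E'
from h import *
for n in('top','side'):
    s=snap(n,n+'0.png'); print(n,s['origin'],s['attitude'],s['fx'])
    cv2.imwrite('pics/'+n+'0b.png',cv2.resize(s['img'][:,:,::-1],(800,600),interpolation=cv2.INTER_CUBIC))
print(manip.sense())
E
```

```text
pics
top [ 0.43085512 -0.05820766  1.08164482] [-0.70154761  0.71176722 -0.02720457  0.02186989] 363.9674277891299
side [0.4727254 0.8173576 0.7165628] [-0.02439583  0.89129297 -0.45254539  0.01429539] 347.46123042434084
{'t': 0.1, 'q': array([-1.44150142e+00,  5.28371852e-01,  1.43376366e+00, -1.03795254e-05,
        1.18140515e+00, -1.78517117e-01]), 'qd': array([ 0.0008086 , -0.00171654, -0.00349724,  0.0007678 ,  0.00035819,
        0.0004201 ]), 'tau': array([ 5.45614093e-04, -4.43304241e+01, -1.78586143e+01, -6.11531595e-05,
        3.85395979e-03,  1.99675907e-05]), 'tcp_pos': array([ 0.18929683, -0.59502392,  0.2554356 ]), 'tool_rot': array([ 0.69876167,  0.10908879, -0.69873456,  0.10771159]), 'force': array([ 0.38475128, -0.39226565,  0.72734038]), 'ft_torque': array([ 0.00823121, -0.03271151, -0.02931213]), 'finger_gap': 1.0029765391782142}
```

View pics/top0b.png

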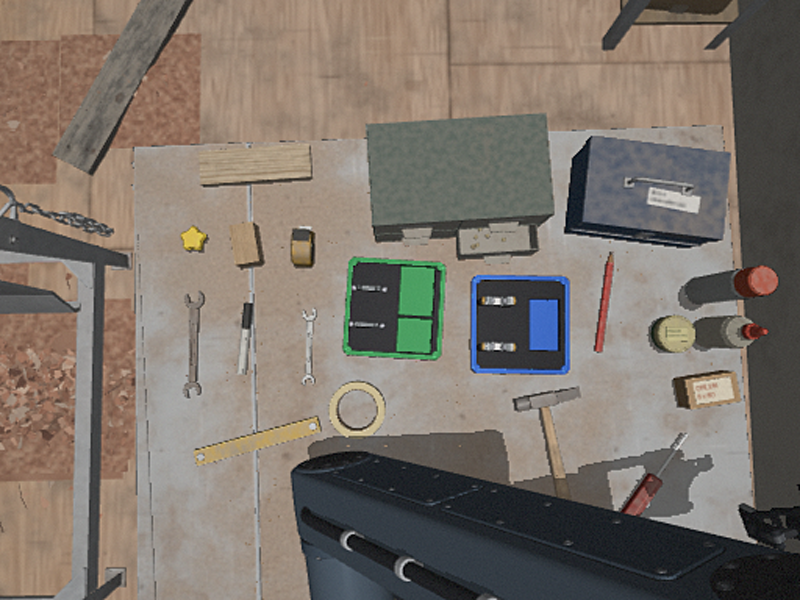

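View pics/side0b.png

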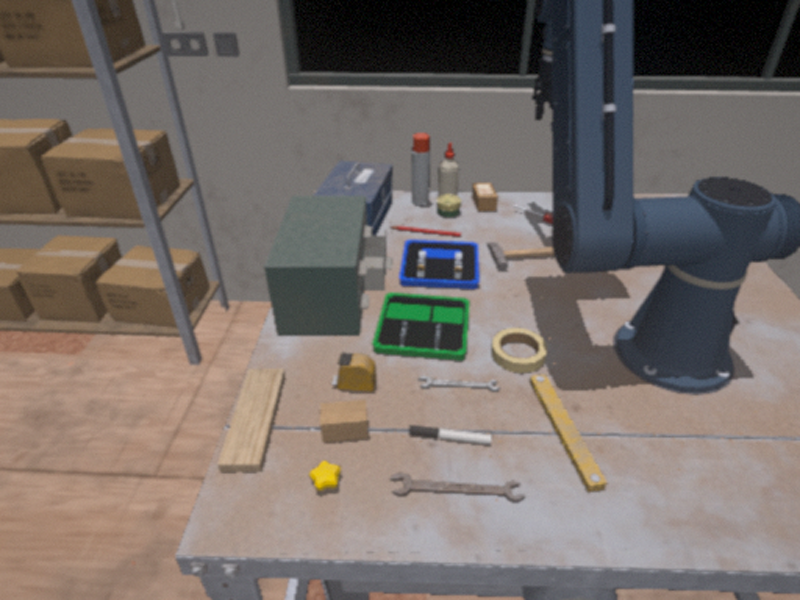

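```bash
python3 - <<'E'
from h import *
s=load('top'); w=cloud(s)
print(rot(s['attitude']))
crop=s['img'][135:270,110:410,::-1]
c=cv2.resize(crop,None,fx=2.66,fy=2.66,interpolation=cv2.INTER_CUBIC); cv2.imwrite('pics/crop0.png',c)
# objects: connected comps of height above 5mm
x,y,z=w[...,0],w[...,1],w[...,2]
tb=z[(x>.35)&(x<.7)&(y>.0)&(y<.45)]; print('table z med',np.nanmedian(tb[tb<.01]), np.nanstd(tb[tb<.01]))
m=((z>.005)&(z<.2)&(x>.3)&(x<.66)).astype(np.uint8)
m[270:]=0
n,l,st,ce=cv2.connectedComponentsWithStats(m,connectivity=4)
for i in range(1,n):
    if st[i,4]<40: continue
    k=l==i
    p=w[k]; zz=np.nanpercentile(p[:,2],90)
    q=np.argwhere(k)
    top=p[p[:,2]>zz-.008] if zz>.02 else p
    (cx,cy),(a,b),an=cv2.minAreaRect((top[:,:2]*1000).astype(np.float32))
    print(i,st[i],'ztop%.4f'%zz,'rect c',cx,cy,'size',a,b,'ang',an)
E
```

```text
[[-0.01470532 -0.99748726  0.06930314]
 [-0.9998671   0.01418172 -0.00804111]
 [ 0.00703806 -0.06941218 -0.99756324]]
table z med 0.0009309728403732453 0.002584467296422233
1 [ 237  124  118   46 3769] ztop0.1702 rect c 638.3986206054688 -165.52627563476562 size 47.0527458190918 298.7227478027344 ang 0.8907938003540039
2 [ 362  128  103   31 2606] ztop0.1213 rect c 638.5470581054688 -502.02838134765625 size 245.9600372314453 68.17589569091797 ang 83.06327819824219
9 [146 142  23  30 519] ztop0.0484 rect c 607.6136474609375 223.30648803710938 size 75.05486297607422 47.091976165771484 ang 9.461358070373535
23 [116 145  17  15 186] ztop0.0287 rect c 622.8833618164062 323.2452392578125 size 41.83921432495117 43.13003158569336 ang 0.28490638732910156
25 [186 145  17  26 368] ztop0.0648 rect c 604.5514526367188 116.61919403076172 size 34.903114318847656 51.438636779785156 ang 88.51663970947266
81 [ 219  165   67   66 3040] ztop0.0203 rect c 485.78143310546875 -51.721534729003906 size 184.08082580566406 184.09591674804688 ang 85.68160247802734
88 [381 166  12  60 264] ztop0.0111 rect c 486.
[... 700 characters left out ...]
50 203] ztop0.0119 rect c 416.5467224121094 109.673828125 size 24.52398109436035 143.53977966308594 ang 88.67794036865234
274 [ 417  202   75   24 1328] ztop0.1334 rect c 431.3846740722656 -641.9447021484375 size 26.33926773071289 28.025901794433594 ang 47.15133285522461
452 [432 237  43  23 806] ztop0.0476 rect c 326.6610107421875 -626.1470336914062 size 55.24345397949219 97.22434997558594 ang 8.048643112182617
483 [211 243  36  20 285] ztop0.0287 rect c 325.7905578613281 19.17832374572754 size 50.30293273925781 100.84765625 ang 0.9325714707374573
506 [329 248  43  13 322] ztop0.0272 rect c 312.4715881347656 -320.54608154296875 size 23.326204299926758 95.45972442626953 ang 4.372180938720703
```

View pics/crop0.png

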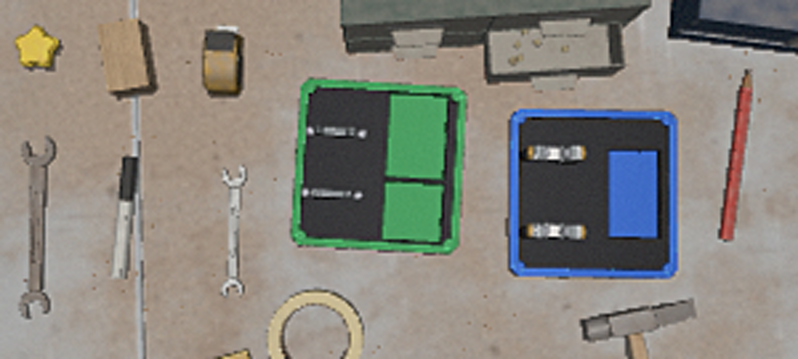

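```bash
python3 - <<'E'
from h import *
s=load('top')
def crop(n,u0,v0,u1,v1,f):
    c=cv2.resize(s['img'][v0:v1,u0:u1,::-1],None,fx=f,fy=f,interpolation=cv2.INTER_CUBIC)
    for u in range((u0+9)//10*10,u1,10):
        cv2.putText(c,str(u),((u-u0)*f,10),0,.35,(255,0,0),1); c[::4,int((u-u0+.5)*f)]=(255,255,0)
    for v in range((v0+9)//10*10,v1,10):
        cv2.putText(c,str(v),(0,int((v-v0)*f)+4),0,.35,(255,0,0),1); c[int((v-v0+.5)*f),::4]=(255,255,0)
    cv2.imwrite('pics/'+n,c)
crop('a.png',110,138,210,178,8)
crop('b.png',145,185,215,255,8)
sd=load('side')['img']
c=cv2.resize(sd[215:320,190:340,::-1],None,fx=5,fy=5,interpolation=cv2.INTER_CUBIC);cv2.imwrite('pics/c.png',c)
T=rot(manip.sense()['tool_rot']);print(T)
E
```

```text
[[-2.60688523e-04  3.02977738e-01 -9.52997598e-01]
 [ 1.93050853e-03 -9.52995702e-01 -3.02977663e-01]
 [-9.99998103e-01 -1.91875279e-03 -3.36466065e-04]]
```

View pics/a.png

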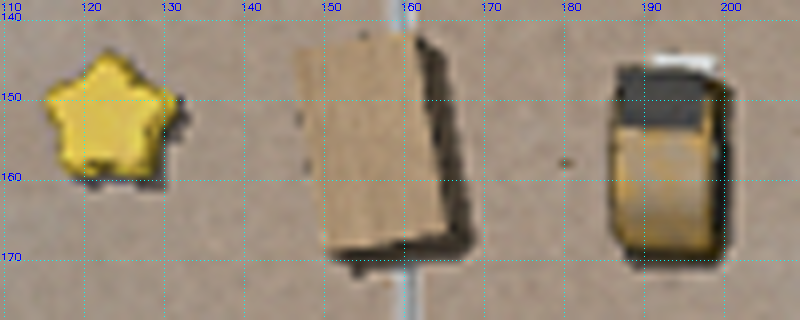

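View pics/b.png

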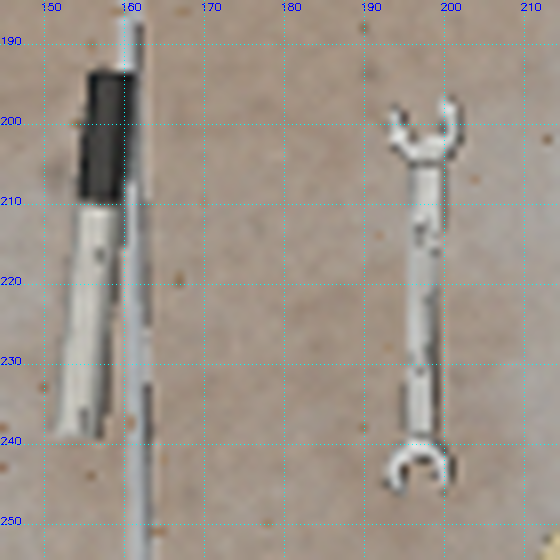

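View pics/c.png

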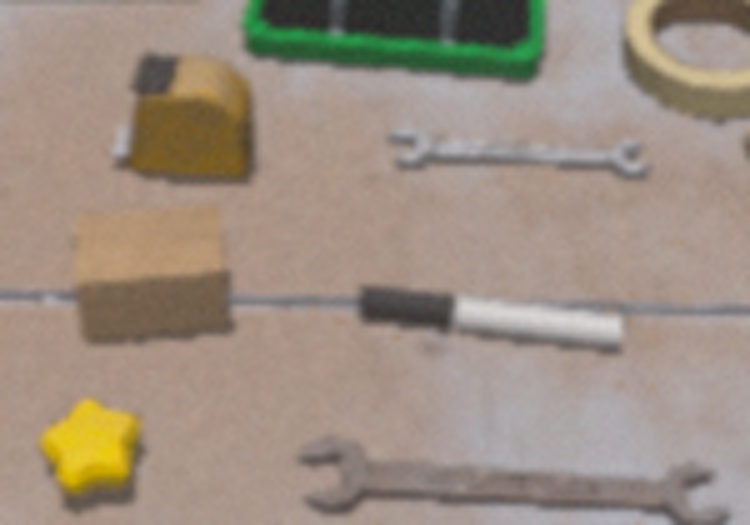

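```bash
python3 - <<'E'
from h import *
s=load('top'); d=load('side')
P=lambda u,v,z:(pix(s,u,v,z)*1000).round(1)[:2]
Q=lambda u,v,z:(pix(d,190+u/5-.5,215+v/5-.5,z)*1000).round(1)[:2]
print('tape top+x',P(186.3,146,.06),P(197,146.5,.06),' -x bottom',P(187,169.5,.005),P(198,169.5,.005))
print('tape left/right edges top', P(186,155,.06),P(185.7,165,.06),P(197.5,155,.06),P(197.5,165,.055))
print('tape side: bottom', Q(130,172,0),Q(250,180,0))
print('block top corners',[P(*a,.045) for a in((145.5,143.7),(160,141.5),(164.3,166.2),(149.8,168.8))])
print('block side',[Q(*a,.045) for a in((75,222),(220,205),(230,270),(77,285))],[Q(*a,0) for a in((85,342),(232,331))])
print('knob tips',[P(*a,.022) for a in((122.8,143.5),(131.8,150.2),(128,159.5),(116.8,158.8),(114.8,149.5))])
print('pen',[P(*a,.008) for a in((158,193.3),(153.8,238.5))])
print('pen side',[Q(*a,.008) for a in((360,304),(622,331))])
print('span',[P(*a,.005) for a in((197.8,196.7),(196.9,245.3),(197.5,206),(196.5,238))])
print('span side',[Q(*a,.005) for a in((392,145),(648,161))])
E
```

```text
tape top+x [630.7 132.8] [628.9 102.6]  -x bottom [570.8 141.1] [570.4 108.5]
tape left/right edges top [605.  133.7] [576.5 134.6] [604.5 101.2] [576.7 102.1]
tape side: bottom [637.3 129.3] [568.7 131.8]
block top corners [array([641.9, 252.8]), array([647.7, 211.2]), array([576. , 198.6]), array([569.1, 240. ])]
block side [array([649.7, 209.1]), array([576.5, 193.4]), array([566.4, 236.7]), array([641.1, 250.3])] [array([641.5, 249.2]), array([567.2, 238.1])]
knob tips [array([648.1, 326.2]), array([627.8, 299.6]), array([600.5, 310.5]), array([603. , 343.2]), array([630.6, 349.4])]
pen [array([500.9, 226.1]), array([368.7, 237.8])]
pen side [array([502. , 223.7]), array([368.1, 234. ])]
span [array([489.4, 109.3]), array([346.8, 112.5]), array([461.9, 110.3]), array([368.1, 113.6])]
span side [array([489.6, 105. ]), array([344.4, 110. ])]
```

```bash
python3 - <<'E'
from h import *
s=load('top'); 
def crop(n,im,u0,v0,u1,v1,f):
    c=cv2.resize(im[v0:v1,u0:u1,::-1],None,fx=f,fy=f,interpolation=cv2.INTER_CUBIC)
    for u in range((u0+9)//10*10,u1,10):
        cv2.putText(c,str(u),((u-u0)*f,10),0,.35,(255,255,255),1); c[::4,int((u-u0+.5)*f)]=(255,255,0)
    for v in range((v0+9)//10*10,v1,10):
        cv2.putText(c,str(v),(0,int((v-v0)*f)+4),0,.35,(255,255,255),1); c[int((v-v0+.5)*f),::4]=(255,255,0)
    cv2.imwrite('pics/'+n,c)
crop('t.png',s['img'],215,160,370,245,5)
d=load('side')
crop('u.png',d['img'],235,145,315,235,6)
E
```

```text
(no output)
```

View pics/t.png

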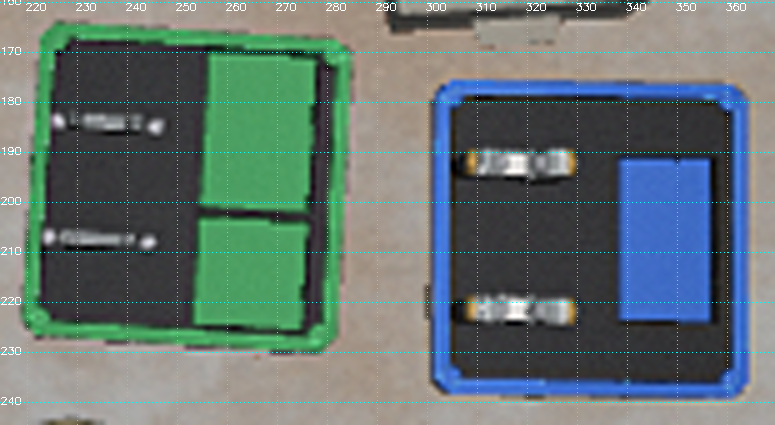

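View pics/u.png

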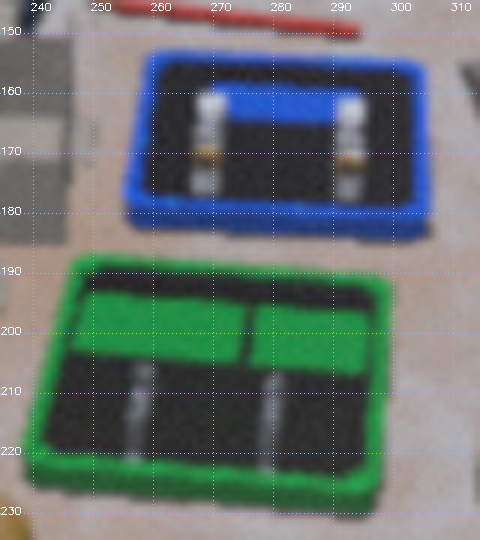

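```bash
python3 - <<'E'
from h import *
s=load('top'); d=load('side')
def quad(c,s,z):
    p=np.array([pix(s,*a,z)[:2] for a in c])*1000 # TL TR BR BL
    cen=p.mean(0)
    return p,cen
def yaw(a,b): e=b-a; return np.arctan2(e[1],e[0])
for n,c in(('g',((223,164.2),(283,168.3),(280.3,230),(219,226.5))),('b',((301,176),(363.2,177),(363.8,239),(301,238.5)))):
    p,cen=quad(c,s,.018)
    print(n,'top',p.round(1).tolist(),cen.round(1),'yaw',yaw(p[3],p[0]).round(3),yaw(p[2],p[1]).round(3),(yaw(p[1],p[0])-np.pi/2).round(3),(yaw(p[2],p[3])-np.pi/2).round(3))
# side: TL=+x -y, TR=-x -y, BR=-x +y, BL=+x +y
for n,c in(('b',((258.5,153.3),(304,155.2),(304.7,182),(254.5,178.3))),('g',((246.5,187.3),(298.7,191),(297.3,226.5),(238,220.5)))):
    p,cen=quad(c,d,.018)
    print(n,'side',p.round(1).tolist(),cen.round(1),'yaw',yaw(p[1],p[0]).round(3),yaw(p[2],p[3]).round(3))
for n,a,z in(('clip+',(319,192),.057),('clip-',(319,221.5),.057),('tapecut',(347,207.8),.004),('tapecut+x',(347.5,191.5),.004),('tapecut-x',(347,224),.014),
 ('blockcut',(264.8,185.6),.006),('knobcut',(263.2,214.5),.006),('rest+',(234.5,184.3),.036),('rest-',(233,207.8),.036)):
    print(n,(pix(s,*a,z)*1000).round(1))
E
```

```text
g top [[583.3, 32.9], [568.8, -143.4], [388.2, -132.0], [401.0, 46.1]] [485.4 -49.1] yaw -0.072 -0.063 -0.082 -0.072
b top [[545.3, -195.9], [539.7, -379.1], [358.6, -374.5], [362.8, -191.7]] [ 451.6 -285.3] yaw -0.023 -0.025 -0.03 -0.023
b side [[544.4, -381.2], [364.6, -375.5], [371.0, -190.5], [548.6, -204.4]] [ 457.2 -287.9] yaw -0.032 -0.078
g side [[572.4, -148.2], [394.0, -136.0], [404.5, 42.7], [583.5, 25.2]] [488.6 -54.1] yaw -0.068 -0.098
clip+ [ 494.9 -240.7   57. ]
clip- [ 411.9 -238.5   57. ]
tapecut [ 450.2 -332.     4. ]
tapecut+x [ 498.5 -335.     4. ]
tapecut-x [ 402.6 -327.9   14. ]
blockcut [519.4 -89.4   6. ]
knobcut [434.  -83.3   6. ]
rest+ [522.   -1.2  36. ]
rest- [454.4   3.8  36. ]
```

```bash
python3 -m crank '[1,30,45,0,-0.1, 1,60,90,0,-0.2, 1,90,135,0,-0.3, 1,120,180,0,-0.34, 1,155,225,0,-0.34, 1,190,270,0,-0.34, 1,225,315,0,-0.34, 1,260,360,0,-0.34, 1,290,405,0,-0.34, 1,320,450,0,-0.34]' 40
```

```text
t: 1.35
tcp_pos: [0.51, -0.1439, 0.256]
tool_rot: [-0.707, 0.011, 0.707, 0.011]
force: [1.4, -1.2, -0.6]
finger_gap: 1.002
```

```bash
python3 -m crank '[1,20,52,0,0, 1,40,104,0,0, 1,60,156,0,0, 1,80,208,-20,0, 1,96,261,-56,0, 1,96,261,-106,0, 1,96,261,-126,0, 1,96,261,-126,0]' 40; python3 - <<'E'
from h import *
snap('top'); s=snap('side')
c=cv2.resize(s['img'][200:320,180:330,::-1],None,fx=5,fy=5,interpolation=cv2.INTER_CUBIC);cv2.imwrite('pics/d.png',c)
E
```

```text
t: 2.35
tcp_pos: [0.6036, 0.1156, 0.1279]
tool_rot: [-0.705, 0.011, 0.709, 0.011]
force: [0.5, -0.4, -0.2]
finger_gap: 0.998
```

View pics/d.png

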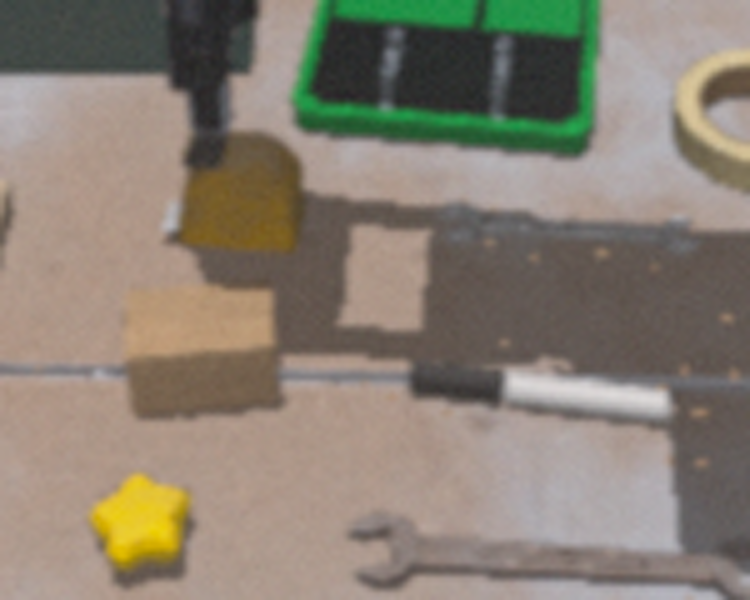

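```bash
cat >> h.py <<'E'
def proj(s,p):
    c=rot(s['attitude']).T@(np.array(p)-np.array(s['origin']))
    return c[0]/c[2]*s['fx']+s['cx'],c[1]/c[2]*s['fy']+s['cy']
E
python3 - <<'E'
from h import *
st=manip.sense();p=st['tcp_pos'];print(p)
d=load('side')
for dz in(-.012,-.025):
  u,v=proj(d,p+[0,.05,dz]); print((u-180+.5)*5,(v-200+.5)*5)
E
```

```text
[0.60581226 0.11529583 0.13069475]
212.3067302977715 136.05545503063183
213.98042413187625 154.89705182796797
```

```bash
python3 -m crank '[1,0,1,-40,0, 1,0,1,-70,0, 1,0,1,-84,0, 1,0,1,-84,0, 0,0,1,-84,0, 0,0,1,-84,0, 0,0,1,-84,0, 0,0,1,-84,0, 0,0,1,-84,0, 0,0,1,-84,0]' 50; python3 - <<'E'
from h import *
s=snap('side')
c=cv2.resize(s['img'][200:320,180:330,::-1],None,fx=5,fy=5,interpolation=cv2.INTER_CUBIC);cv2.imwrite('pics/e.png',c)
print(manip.sense())
E
```

```text
t: 3.7
tcp_pos: [0.6062, 0.1166, 0.0475]
tool_rot: [0.708, -0.011, -0.706, -0.012]
force: [0.3, 1.0, 5.8]
finger_gap: 0.413
{'t': 3.75, 'q': array([9.15913851e-03, 8.01553663e-01, 1.58805320e+00, 5.23544946e-04,
       7.49868070e-01, 1.61194343e+00]), 'qd': array([-0.00045459,  0.00078162,  0.00080412, -0.00024435, -0.00043551,
       -0.00061354]), 'tau': array([-4.65849135e-01, -4.44317615e+01, -9.33541417e+00, -2.44174367e-01,
       -1.68612278e-01, -1.64703350e-02]), 'tcp_pos': array([0.60620916, 0.11665412, 0.04749596]), 'tool_rot': array([ 0.70775907, -0.01129918, -0.70626844, -0.01158936]), 'force': array([0.29965894, 1.18311474, 6.27487086]), 'ft_torque': array([ 0.26834347,  0.16784846, -0.01074052]), 'finger_gap': 0.4151450321400272}
```

View pics/e.png

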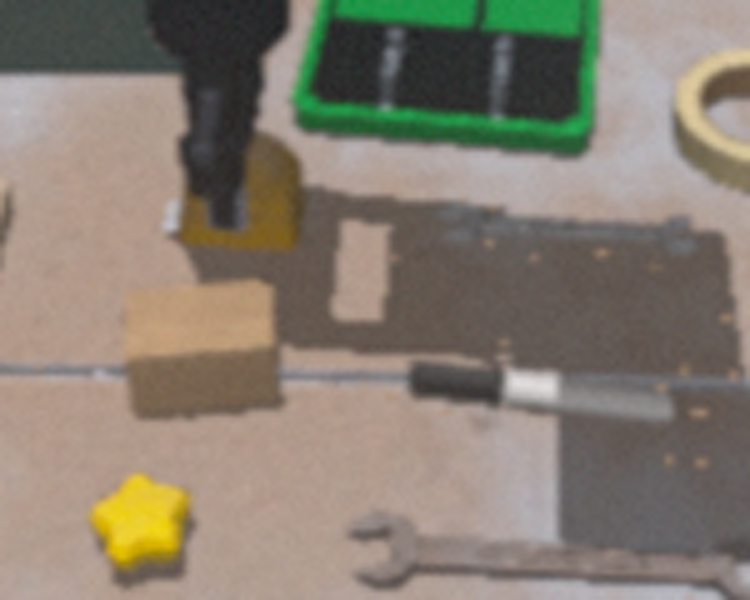

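```bash
python3 -m crank '[0,0,0,30,0, 0,0,0,60,0, 0,0,0,90,0, 0,-30,-30,110,0, 0,-60,-70,110,0, 0,-90,-120,110,0, 0,-110,-175,110,0, 0,-120,-230,110,0, 0,-130,-285,110,0, 0,-140,-340,110,0]'; python3 -m crank '[0,-10,-50,0,0, 0,-15,-90,0,0, 0,-15,-109,0,0, 0,-15,-109,0,0, 0,-15,-109,0,0]'; python3 - <<'E'
from h import *
s=snap('side'); t=snap('top'); print(manip.sense()['tcp_pos'])
c=cv2.resize(s['img'][100:220,210:360,::-1],None,fx=5,fy=5,interpolation=cv2.INTER_CUBIC);cv2.imwrite('pics/f.png',c)
c=cv2.resize(t['img'][120:270,280:400,::-1],None,fx=4,fy=4,interpolation=cv2.INTER_CUBIC);cv2.imwrite('pics/g.png',c)
E
```

```text
t: 5.0
tcp_pos: [0.4644, -0.2251, 0.156]
tool_rot: [-0.707, 0.011, 0.707, 0.012]
force: [0.7, 0.2, -2.5]
finger_gap: 0.412
t: 5.62
tcp_pos: [0.4501, -0.3305, 0.1559]
tool_rot: [-0.706, 0.01, 0.708, 0.012]
force: [0.5, 1.0, -3.1]
finger_gap: 0.409
[ 0.45034797 -0.33050644  0.15611382]
```

View pics/f.png

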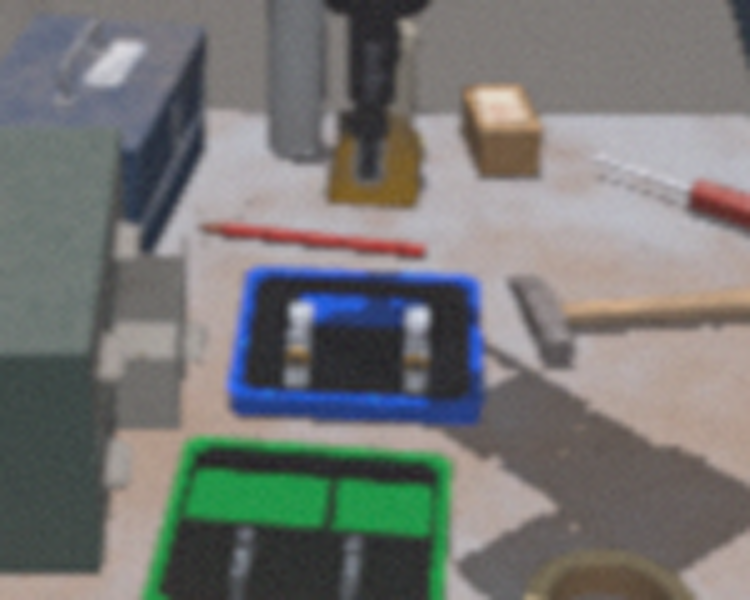

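View pics/g.png

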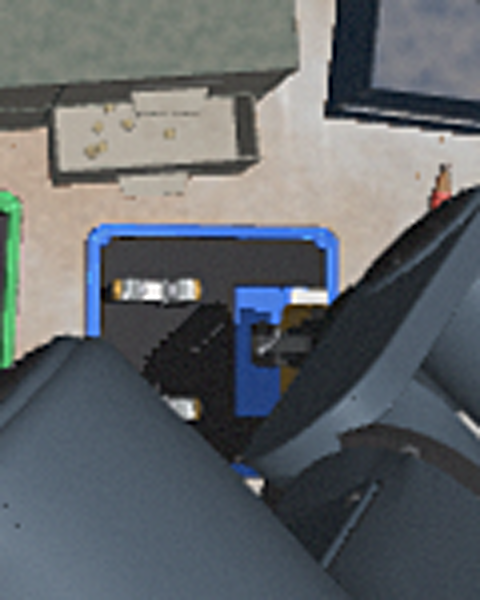

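```bash
python3 -m crank '[0,1,-2,-40,0, 0,1,-2,-75,0, 0,1,-2,-92,0, 0,1,-2,-98,0, 0,1,-2,-103,0, 0,1,-2,-103,0, 0,1,-2,-103,0]'; python3 - <<'E'
from h import *
s=snap('side'); t=snap('top'); print(manip.sense()['tcp_pos'])
c=cv2.resize(s['img'][120:220,230:330,::-1],None,fx=6,fy=6,interpolation=cv2.INTER_CUBIC);cv2.imwrite('pics/f2.png',c)
E
```

```text
t: 6.6
tcp_pos: [0.4517, -0.335, 0.0541]
tool_rot: [0.707, -0.012, -0.707, -0.011]
force: [-0.0, 0.2, -2.7]
finger_gap: 0.413
[ 0.45161293 -0.33494499  0.05397227]
```

View pics/f2.png

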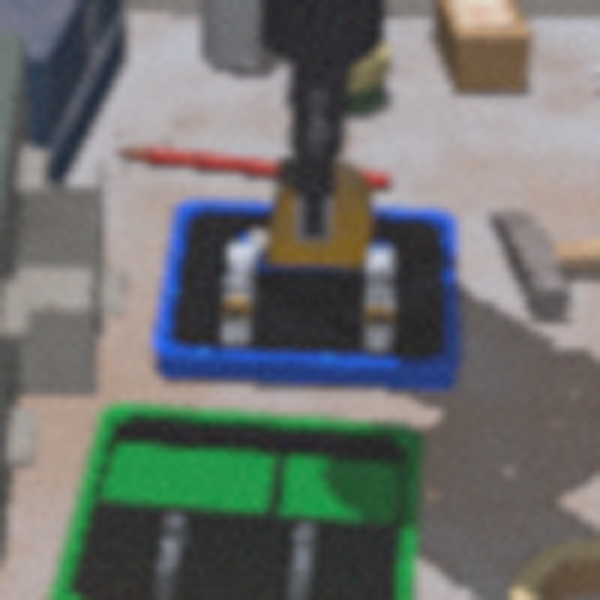

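```bash
python3 -m crank '[0,0,1,-2,0, 0,0,1,-2,0, 0.7,0,1,-2,0, 0.7,0,1,-2,0, 0.7,0,1,-2,0, 0.7,0,1,40,0, 0.7,0,1,90,0, 0.7,20,40,120,0]'; python3 - <<'E'
from h import *
s=snap('side'); t=snap('top'); print(manip.sense()['tcp_pos'])
c=cv2.resize(s['img'][120:220,230:330,::-1],None,fx=6,fy=6,interpolation=cv2.INTER_CUBIC);cv2.imwrite('pics/f3.png',c)
E
```

```text
t: 7.7
tcp_pos: [0.4721, -0.2975, 0.1758]
tool_rot: [0.708, -0.014, -0.706, -0.012]
force: [2.1, 0.1, 0.2]
finger_gap: 0.701
[ 0.47359552 -0.29291123  0.17685972]
```

View pics/f3.png

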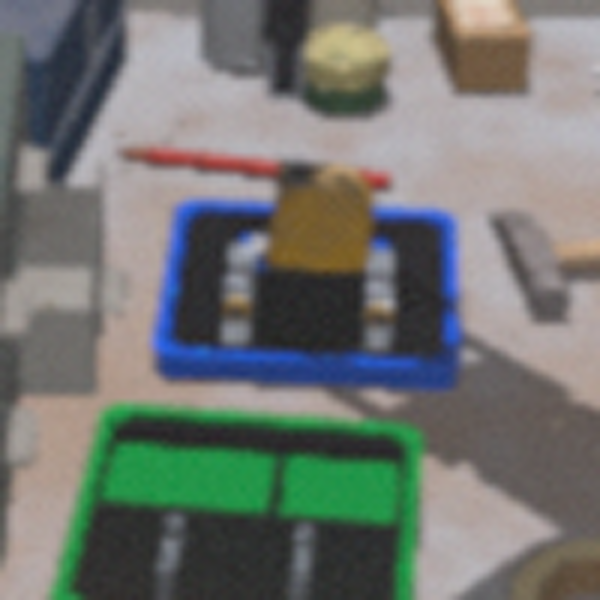

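```bash
python3 -m crank '[0.6,-4,58,0,0, 0.6,-8,116,0,0, 0.6,-12,174,0,0, 0.6,-16,232,0,0, 0.6,-20,290,0,0, 0.6,-24,348,0,0, 0.6,-28,406,0,-0.05, 0.6,-32,460,-20,-0.05, 0.6,-36,505,-50,-0.05, 0.6,-39,523,-90,-0.05]'; python3 -m crank '[0.6,0,0,-20,0, 0.6,0,0,-20,0, 0.6,0,0,-20,0]'; python3 - <<'E'
from h import *
s=snap('side'); t=snap('top'); print(manip.sense()['tcp_pos'])
c=cv2.resize(s['img'][220:320,210:350,::-1],None,fx=5,fy=5,interpolation=cv2.INTER_CUBIC);cv2.imwrite('pics/p1.png',c)
E
```

```text
t: 9.05
tcp_pos: [0.4328, 0.2307, 0.0826]
tool_rot: [0.708, -0.028, -0.706, -0.028]
force: [0.5, -0.2, 0.9]
finger_gap: 0.601
t: 9.43
tcp_pos: [0.4327, 0.2281, 0.0636]
tool_rot: [0.707, -0.029, -0.706, -0.029]
force: [0.1, 0.1, 0.2]
finger_gap: 0.602
[0.43316508 0.22814256 0.06418557]
```

View pics/p1.png

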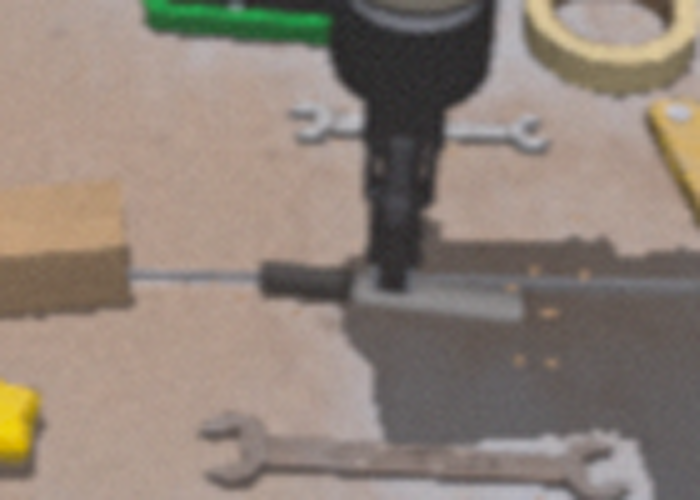

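```bash
python3 -m crank '[0.6,2,1.5,-20,0, 0.6,2,1.5,-32,0, 0.6,2,1.5,-37,0, 0.6,2,1.5,-37,0, 0,2,1.5,-37,0, 0,2,1.5,-37,0, 0,2,1.5,-37,0, 0,2,1.5,-37,0, 0,2,1.5,-37,0, 0,2,1.5,-37,0]' 80; python3 -m crank '[0,0,0,20,0, 0,0,0,50,0, 0,0,0,80,0, 0,0,0,80,0]'; python3 - <<'E'
from h import *
s=snap('side'); t=snap('top'); print(manip.sense()['tcp_pos'])
c=cv2.resize(s['img'][200:300,210:350,::-1],None,fx=5,fy=5,interpolation=cv2.INTER_CUBIC);cv2.imwrite('pics/p2.png',c)
E
```

```text
t: 10.78
tcp_pos: [0.4346, 0.23, 0.027]
tool_rot: [0.707, -0.029, -0.706, -0.029]
force: [-0.3, -0.5, 5.7]
finger_gap: 0.153
t: 11.28
tcp_pos: [0.4357, 0.2303, 0.1081]
tool_rot: [0.708, -0.028, -0.705, -0.029]
force: [-0.3, 0.2, 0.4]
finger_gap: 0.154
[0.43421442 0.22987676 0.10622635]
```

View pics/p2.png

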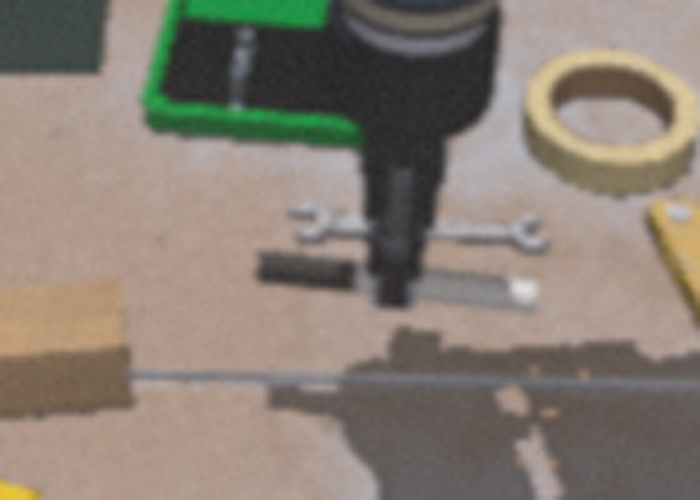

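```bash
python3 -m crank '[0,4,-30,30,0, 0,8,-85,40,0, 0,12,-140,40,0, 0,16,-195,40,0, 0,18,-250,40,0.05, 0,19,-305,40,0.055, 0,19,-360,40,0.055, 0,19,-415,40,0.055, 0,19,-455,30,0.055, 0,19.5,-470,15,0.055]'; python3 -m crank '[0,0,0,-15,0, 0,0,0,-15,0, 0,0,0,-15,0, 0,0,0,-15,0]'; python3 - <<'E'
from h import *
s=snap('side'); t=snap('top'); print(manip.sense())
c=cv2.resize(s['img'][110:210,230:330,::-1],None,fx=6,fy=6,interpolation=cv2.INTER_CUBIC);cv2.imwrite('pics/p3.png',c)
c=cv2.resize(t['img'][150:260,280:380,::-1],None,fx=5,fy=5,interpolation=cv2.INTER_CUBIC);cv2.imwrite('pics/p3t.png',c)
E
```

```text
t: 12.62
tcp_pos: [0.4538, -0.2425, 0.1199]
tool_rot: [0.707, -0.011, -0.707, -0.011]
force: [0.5, -0.7, 0.1]
finger_gap: 0.154
t: 13.12
tcp_pos: [0.4542, -0.2392, 0.1068]
tool_rot: [0.707, -0.009, -0.707, -0.009]
force: [0.2, -0.4, -0.5]
finger_gap: 0.155
{'t': 13.225, 'q': array([-7.03375739e-01,  6.17579702e-01,  1.83572813e+00,  5.09628696e-05,
        6.87231354e-01,  8.93594020e-01]), 'qd': array([-0.00872011,  0.00255562, -0.00342739,  0.0004528 ,  0.00059625,
       -0.00099996]), 'tau': array([ 5.63405897e-02, -3.93151832e+01, -8.95755529e+00,  1.74516823e-03,
        2.86091796e-03,  5.56825271e-04]), 'tcp_pos': array([ 0.45424899, -0.23968329,  0.10688405]), 'tool_rot': array([ 0.70734042, -0.00949571, -0.70675148, -0.00903902]), 'force': array([ 0.35490229,  0.09503515, -0.04588982]), 'ft_torque': array([-0.00599075,  0.01875839,  0.02155664]), 'finger_gap': 0.15021127355297348}
```

View pics/p3.png

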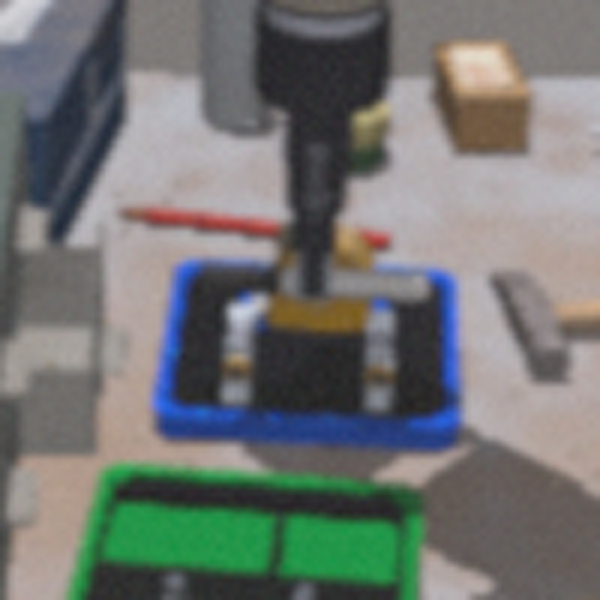

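View pics/p3t.png

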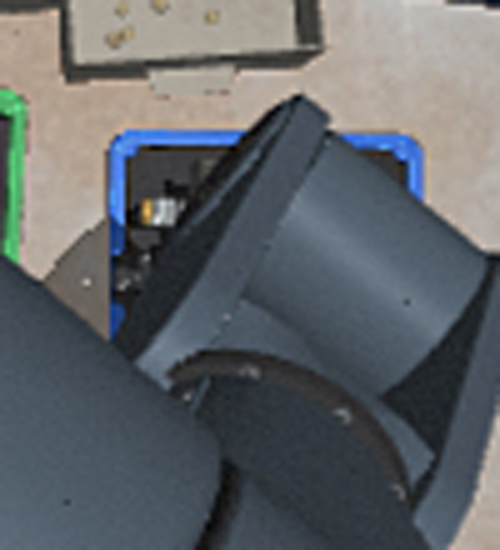

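```bash
python3 -m crank '[0,0,-1,-20,0, 0,0,-1,-35,0, 0,0,-1,-35,0, 0,0,-1,-35,0]'; python3 - <<'E'
from h import *
s=snap('side'); print(manip.sense()['tcp_pos'])
c=cv2.resize(s['img'][130:190,250:320,::-1],None,fx=10,fy=10,interpolation=cv2.INTER_CUBIC);cv2.imwrite('pics/p4.png',c)
E
```

```text
t: 13.72
tcp_pos: [0.454, -0.2412, 0.0715]
tool_rot: [0.707, -0.01, -0.707, -0.01]
force: [-0.8, -0.9, -0.4]
finger_gap: 0.153
[ 0.45411995 -0.24126721  0.07166773]
```

View pics/p4.png

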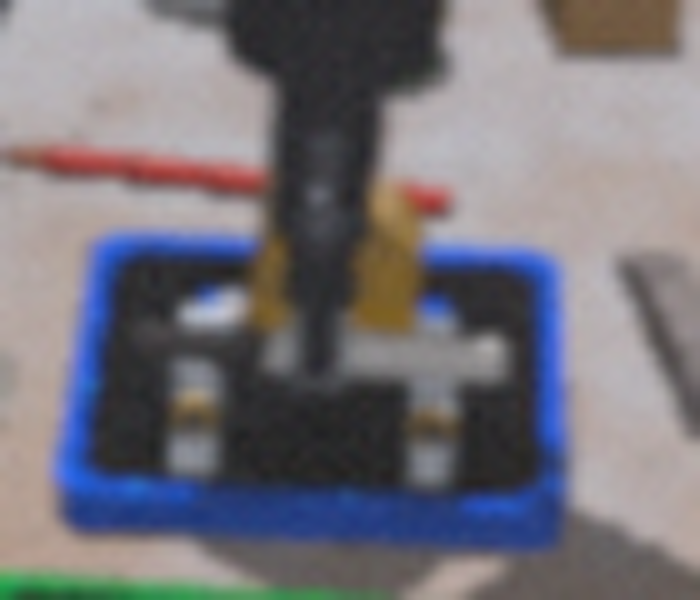

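```bash
python3 -m crank '[0,0,0,-4,0, 0,0,0,-6,0, 0,0,0,-6,0]'; python3 -m crank '[0,0,0,-2,0, 0,0,0,-4,0, 0,0,0,-4,0]';python3 -m crank '[0,0,0,-2,0, 0,0,0,-4,0, 0,0,0,-4,0]'
```

```text
t: 14.15
tcp_pos: [0.4541, -0.2412, 0.0657]
tool_rot: [0.707, -0.01, -0.707, -0.009]
force: [0.1, 0.8, 3.8]
finger_gap: 0.152
t: 14.52
tcp_pos: [0.4544, -0.2413, 0.0615]
tool_rot: [0.708, -0.01, -0.707, -0.009]
force: [1.3, 0.8, 0.3]
finger_gap: 0.153
t: 14.9
tcp_pos: [0.4537, -0.241, 0.0564]
tool_rot: [-0.707, 0.009, 0.707, 0.01]
force: [1.9, -1.2, -7.9]
finger_gap: 0.155
```

```bash
python3 -m crank '[0,0,0,-2,0, 0,0,0,-2,0]'; python3 -m crank '[0,0,0,-2,0, 0,0,0,-3,0, 0,0,0,-3,0]'
```

```text
t: 15.15
tcp_pos: [0.4536, -0.2411, 0.055]
tool_rot: [-0.707, 0.009, 0.707, 0.01]
force: [0.4, -0.5, -2.2]
finger_gap: 0.152
t: 15.52
tcp_pos: [0.4536, -0.2411, 0.0548]
tool_rot: [0.707, -0.01, -0.707, -0.009]
force: [-3.9, 0.6, 20.6]
finger_gap: 0.151
```

```bash
python3 -m crank '[0,0,0,2,0, 0.45,0,0,2,0, 0.45,0,0,2,0, 0.45,0,0,2,0, 0.45,0,0,40,0, 0.45,0,0,90,0, 0.45,0,40,110,0, 0.45,0,80,110,0]'; python3 - <<'E'
from h import *
s=snap('side');t=snap('top'); print(manip.sense()['tcp_pos'])
c=cv2.resize(s['img'][130:190,250:320,::-1],None,fx=10,fy=10,interpolation=cv2.INTER_CUBIC);cv2.imwrite('pics/p5.png',c)
E
```

```text
t: 16.52
tcp_pos: [0.4549, -0.1611, 0.1641]
tool_rot: [0.708, -0.011, -0.706, -0.009]
force: [0.3, 0.4, -0.1]
finger_gap: 0.45
[ 0.45221053 -0.15719808  0.16252276]
```

View pics/p5.png

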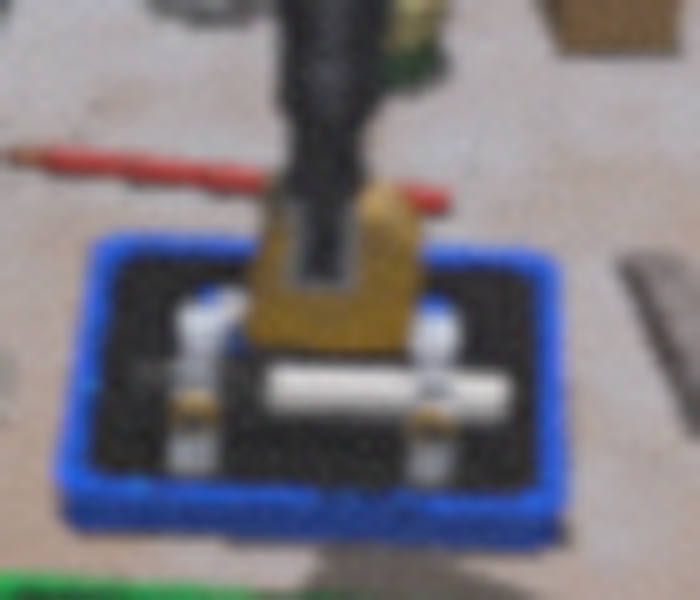

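```bash
python3 -m crank '[0.45,-5,40,0,0, 0.45,-10,95,0,0, 0.45,-20,150,0,0, 0.45,-28,205,-20,0, 0.45,-34,250,-50,0, 0.45,-35,267,-90,0, 0.45,-35,267,-100,0, 0.45,-35,267,-100,0, 0.45,-35,267,-100,0]'; python3 - <<'E'
from h import *
s=snap('side'); t=snap('top'); print(manip.sense()['tcp_pos'])
c=cv2.resize(s['img'][200:290,210:350,::-1],None,fx=5,fy=5,interpolation=cv2.INTER_CUBIC);cv2.imwrite('pics/s1.png',c)
E
```

```text
t: 17.75
tcp_pos: [0.4199, 0.1049, 0.0632]
tool_rot: [0.708, -0.01, -0.706, -0.01]
force: [-0.1, 0.1, -0.4]
finger_gap: 0.452
[0.41988788 0.1050643  0.06337404]
```

View pics/s1.png

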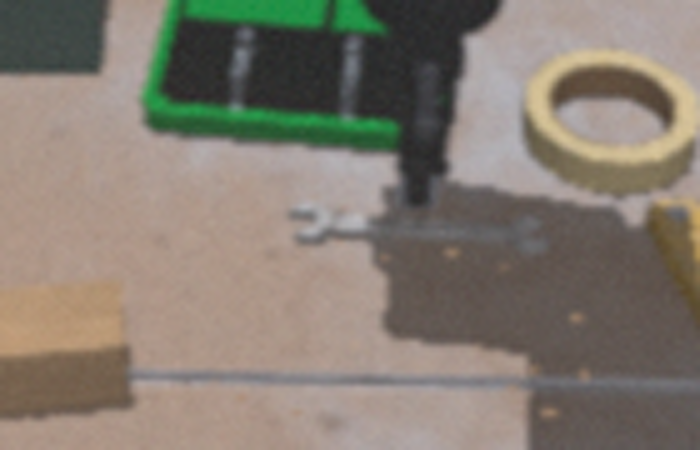

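```bash
python3 -m crank '[0.45,-1,4,-20,0, 0.45,-1,4,-32,0, 0.45,-1,4,-38,0, 0.45,-1,4,-38,0, 0,-1,4,-38,0, 0,-1,4,-38,0, 0,-1,4,-38,0, 0,-1,4,-38,0, 0,-1,4,-38,0]' 60; python3 -m crank '[0,0,0,20,0, 0,0,0,50,0, 0,0,0,80,0, 0,0,0,80,0]'; python3 - <<'E'
from h import *
s=snap('side'); t=snap('top'); print(manip.sense()['tcp_pos'])
c=cv2.resize(s['img'][180:270,210:350,::-1],None,fx=5,fy=5,interpolation=cv2.INTER_CUBIC);cv2.imwrite('pics/s2.png',c)
E
```

```text
t: 18.98
tcp_pos: [0.4184, 0.1099, 0.0255]
tool_rot: [0.708, -0.01, -0.706, -0.01]
force: [0.6, -0.7, 9.1]
finger_gap: 0.109
t: 19.48
tcp_pos: [0.4191, 0.11, 0.1061]
tool_rot: [0.709, -0.01, -0.705, -0.01]
force: [0.0, 0.2, -1.5]
finger_gap: 0.108
[0.4178127  0.10989339 0.10435236]
```

View pics/s2.png

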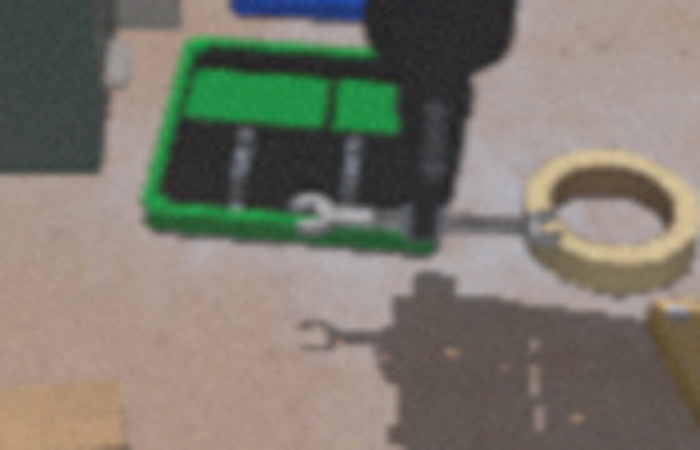

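```bash
python3 -m crank '[0,24,-37,0,-0.02, 0,48,-74,0,-0.043, 0,71,-111,0,-0.043, 0,71,-111,-15,-0.043, 0,71,-111,-15,-0.043, 0,71,-111,-15,-0.043]'; python3 - <<'E'
from h import *
s=snap('side'); t=snap('top'); print(manip.sense()['tcp_pos'])
c=cv2.resize(s['img'][160:240,220:320,::-1],None,fx=8,fy=7,interpolation=cv2.INTER_CUBIC);cv2.imwrite('pics/s3.png',c)
c=cv2.resize(t['img'][150:250,200:310,::-1],None,fx=6,fy=6,interpolation=cv2.INTER_CUBIC);cv2.imwrite('pics/s3t.png',c)
E
```

```text
t: 20.32
tcp_pos: [0.4872, 0.0, 0.0885]
tool_rot: [-0.705, 0.024, 0.708, 0.025]
force: [1.3, -0.6, -0.9]
finger_gap: 0.108
[ 4.88043517e-01 -1.15480443e-04  8.91976327e-02]
```

View pics/s3.png

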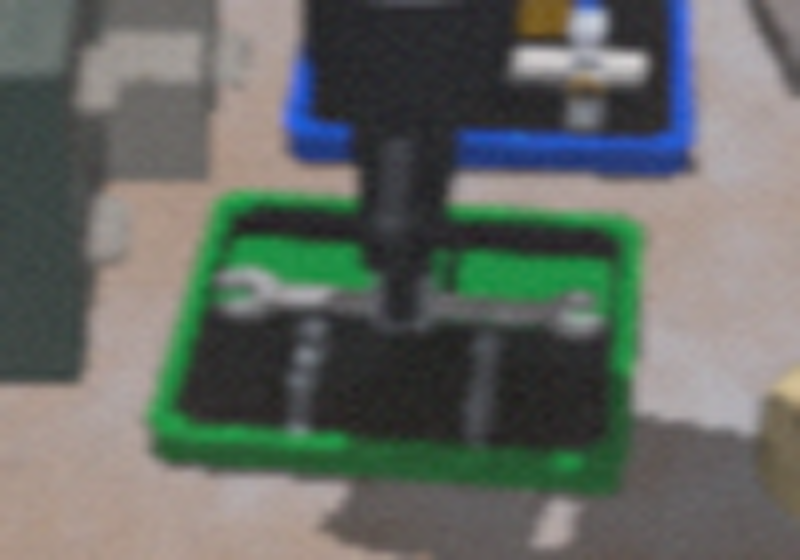

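View pics/s3t.png

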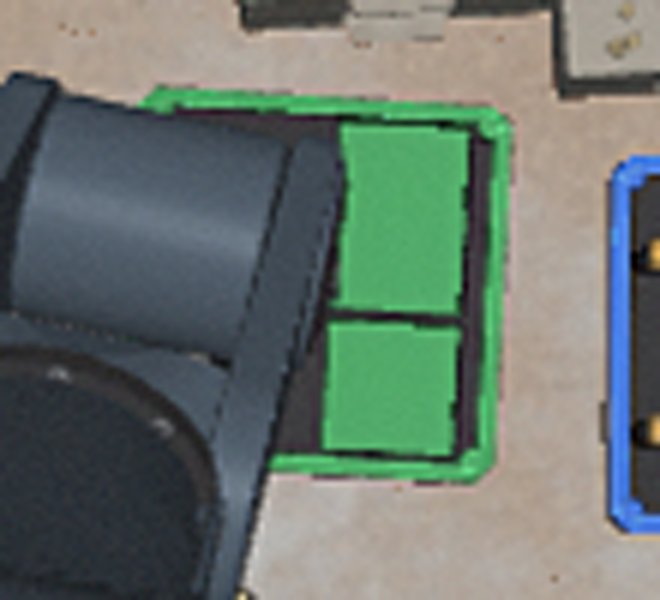

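```bash
python3 -m crank '[0,1.5,-1,-15,0, 0,1.5,-1,-28,0, 0,1.5,-1,-34,0, 0,1.5,-1,-34,0]';python3 -m crank '[0,0,0,-1,0, 0,0,0,-2,0, 0,0,0,-2,0]'; python3 - <<'E'
from h import *
s=snap('side'); t=snap('top'); print(manip.sense()['tcp_pos'])
c=cv2.resize(s['img'][160:240,220:320,::-1],None,fx=8,fy=7,interpolation=cv2.INTER_CUBIC);cv2.imwrite('pics/s4.png',c)
E
```

```text
t: 20.92
tcp_pos: [0.4899, -0.002, 0.0545]
tool_rot: [-0.706, 0.025, 0.707, 0.025]
force: [-0.8, 0.9, -0.7]
finger_gap: 0.112
t: 21.3
tcp_pos: [0.4905, -0.0021, 0.0535]
tool_rot: [0.707, -0.025, -0.707, -0.025]
force: [-0.6, -0.4, -0.4]
finger_gap: 0.113
[ 0.49044227 -0.00212958  0.05347342]
```

View pics/s4.png

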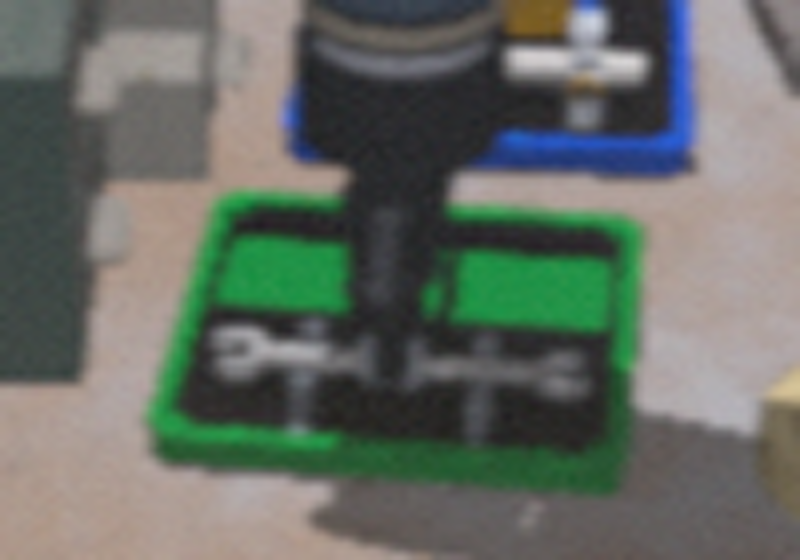

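```bash
python3 -m crank '[0,0,0,-1,0, 0,0,0,-1,0, 0.35,0,0,-1,0, 0.35,0,0,-1,0, 0.35,0,0,-1,0, 0.35,0,0,30,0, 0.35,0,0,80,0, 0.5,20,40,110,0, 0.8,40,80,110,0]'; python3 - <<'E'
from h import *
s=snap('side'); t=snap('top'); print(manip.sense()['tcp_pos'])
c=cv2.resize(s['img'][160:240,220:320,::-1],None,fx=8,fy=7,interpolation=cv2.INTER_CUBIC);cv2.imwrite('pics/s5.png',c)
E
```

```text
t: 22.52
tcp_pos: [0.5326, 0.0783, 0.1663]
tool_rot: [0.709, -0.025, -0.704, -0.025]
force: [1.0, 0.2, -1.3]
finger_gap: 0.699
[0.5326938  0.08084189 0.16451735]
```

View pics/s5.png

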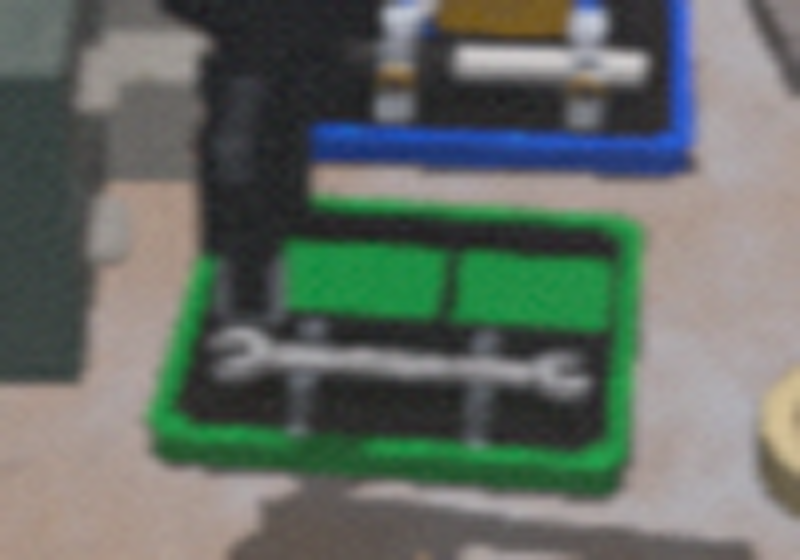

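```bash
python3 -m crank '[1,20,40,0,0.1, 1,40,80,0,0.2, 1,60,115,0,0.25, 1,76,143,0,0.25, 1,76,143,-45,0.25, 1,76,143,-65,0.25, 1,76,143,-65,0.25, 1,76,143,-65,0.25]'; python3 - <<'E'
from h import *
s=snap('side'); t=snap('top'); print(manip.sense()['tcp_pos'])
c=cv2.resize(s['img'][200:320,180:330,::-1],None,fx=5,fy=5,interpolation=cv2.INTER_CUBIC);cv2.imwrite('pics/b1.png',c)
c=cv2.resize(t['img'][120:200,100:230,::-1],None,fx=6,fy=6,interpolation=cv2.INTER_CUBIC);cv2.imwrite('pics/b1t.png',c)
E
```

```text
t: 23.62
tcp_pos: [0.607, 0.2204, 0.0991]
tool_rot: [0.705, 0.063, -0.704, 0.063]
force: [0.2, -0.9, 0.4]
finger_gap: 1.0
[0.60737681 0.22064605 0.09981693]
```

View pics/b1.png

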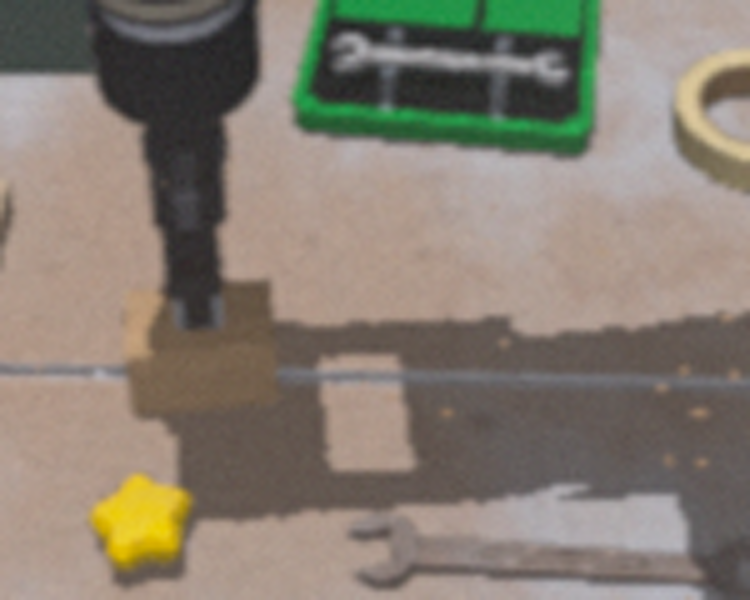

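View pics/b1t.png

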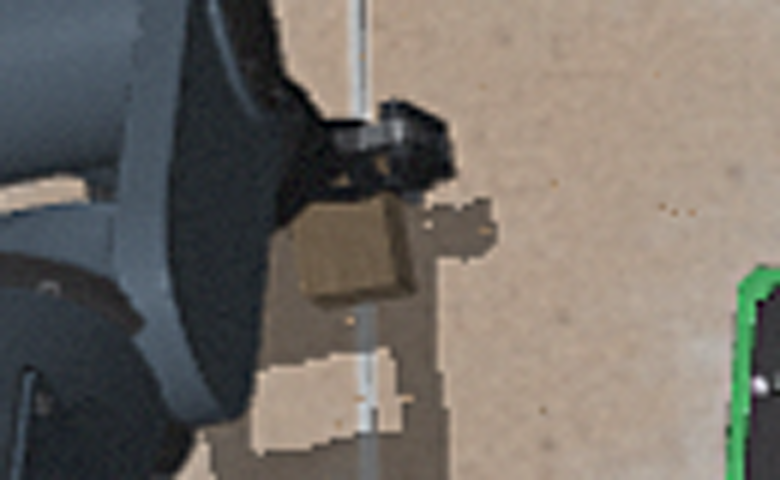

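```bash
python3 -m crank '[1,1,3.5,-25,0, 1,1,3.5,-45,0, 1,1,3.5,-54,0, 1,1,3.5,-54,0, 0,1,3.5,-54,0, 0,1,3.5,-54,0, 0,1,3.5,-54,0, 0,1,3.5,-54,0, 0,1,3.5,-54,0]' 60; python3 -m crank '[0,0,0,20,0, 0,0,0,50,0, 0,0,0,80,0, 0,0,0,80,0]'; python3 - <<'E'
from h import *
s=snap('side'); t=snap('top'); print(manip.sense()['tcp_pos'])
c=cv2.resize(s['img'][180:300,180:330,::-1],None,fx=5,fy=5,interpolation=cv2.INTER_CUBIC);cv2.imwrite('pics/b2.png',c)
E
```

```text
t: 24.85
tcp_pos: [0.6082, 0.2246, 0.0453]
tool_rot: [0.705, 0.064, -0.704, 0.063]
force: [0.6, -0.2, 5.7]
finger_gap: 0.514
t: 25.35
tcp_pos: [0.6091, 0.2248, 0.1276]
tool_rot: [0.706, 0.064, -0.702, 0.063]
force: [-0.0, -0.4, -1.2]
finger_gap: 0.514
[0.6069597  0.22433523 0.12449009]
```

View pics/b2.png

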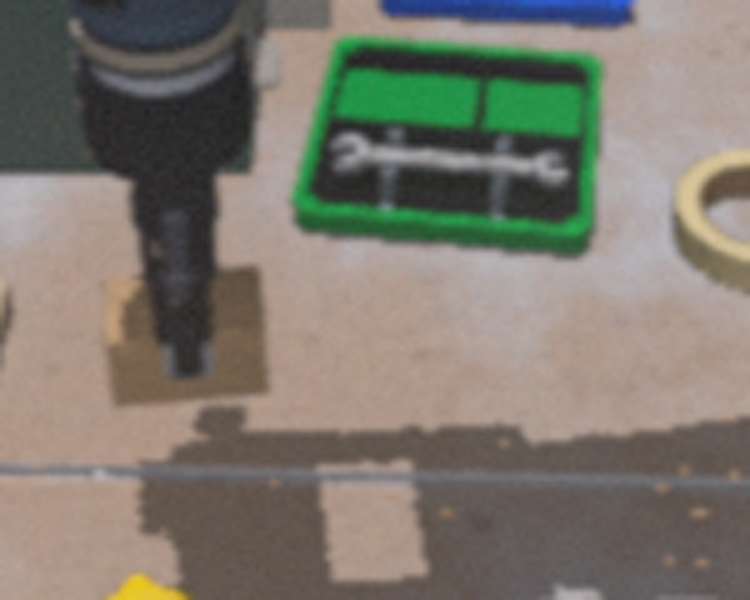

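```bash
python3 - <<'E'
from h import *
t=snap('top');w=cloud(t)
for y0 in range(-220,20,20):
    m=(abs(w[...,1]*1000-y0)<10)&(w[...,2]>.045)&(w[...,0]>.5)
    if m.sum(): 
        p=w[m]; i=p[:,0].argsort()[:8]; print(y0,(p[i[3]]*1000).round(0))
E
```

```text
-220 [ 501. -228.   49.]
-200 [ 577. -200.   80.]
-180 [ 576. -175.   50.]
-160 [ 619. -150.   87.]
-140 [ 619. -135.  170.]
-120 [ 606. -115.  114.]
-100 [603. -94. 118.]
-80 [601. -75. 113.]
-60 [613. -70. 123.]
-40 [614. -32. 122.]
-20 [612. -19. 117.]
0 [768. -10. 170.]
```

```bash
python3 -m crank '[0,-30,-40,10,-0.1, 0,-60,-90,20,-0.2, 0,-80,-145,20,-0.253, 0,-88,-200,20,-0.253, 0,-88,-255,20,-0.253, 0,-88,-300,10,-0.253, 0,-88,-317,0,-0.253, 0,-88,-317,-30,-0.253, 0,-88,-317,-30,-0.253, 0,-88,-317,-30,-0.253]'; python3 - <<'E'
from h import *
s=snap('side'); t=snap('top'); print(manip.sense()['tcp_pos'])
c=cv2.resize(s['img'][140:240,210:330,::-1],None,fx=6,fy=6,interpolation=cv2.INTER_CUBIC);cv2.imwrite('pics/b3.png',c)
c=cv2.resize(t['img'][140:250,200:310,::-1],None,fx=5,fy=5,interpolation=cv2.INTER_CUBIC);cv2.imwrite('pics/b3t.png',c)
E
```

```text
t: 26.75
tcp_pos: [0.5192, -0.0917, 0.0942]
tool_rot: [-0.706, 0.025, 0.707, 0.026]
force: [0.7, 0.5, -0.5]
finger_gap: 0.51
[ 0.51982968 -0.09201841  0.09498388]
```

View pics/b3.png

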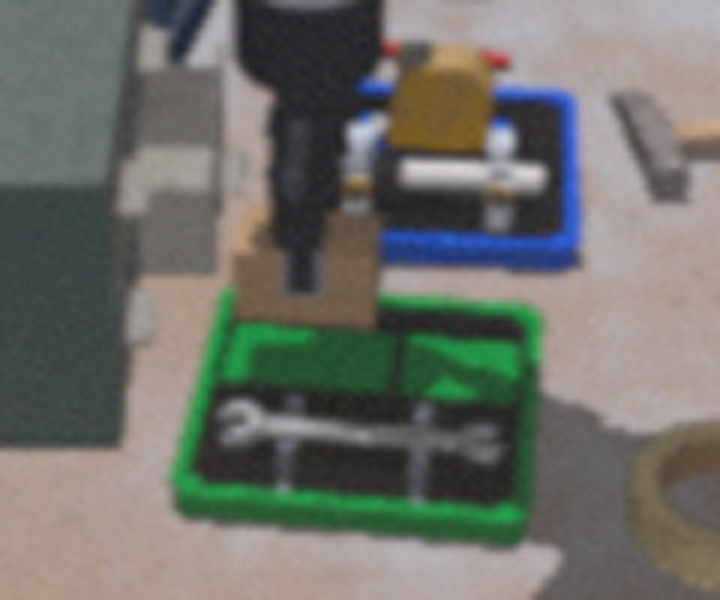

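View pics/b3t.png

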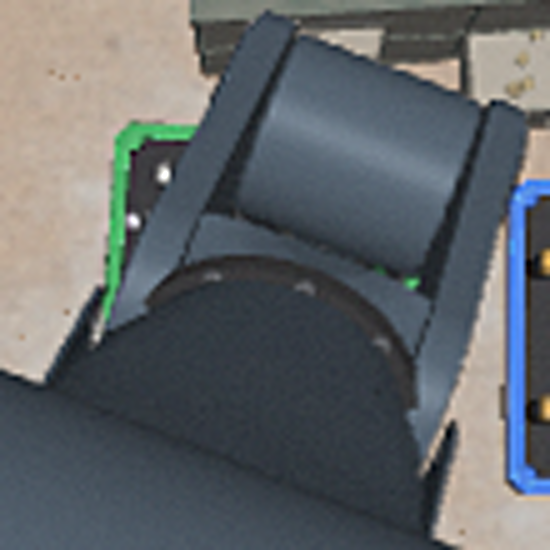

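```bash
python3 -m crank '[0,-1,-1,-20,0, 0,-1,-1,-35,0, 0,-1,-1,-42,0, 0,-1,-1,-42,0]';python3 -m crank '[0,0,0,-2,0, 0,0,0,-3,0, 0,0,0,-3,0]'; python3 - <<'E'
from h import *
s=snap('side'); t=snap('top'); print(manip.sense()['tcp_pos'])
c=cv2.resize(s['img'][140:240,210:330,::-1],None,fx=6,fy=6,interpolation=cv2.INTER_CUBIC);cv2.imwrite('pics/b4.png',c)
E
```

```text
t: 27.35
tcp_pos: [0.5182, -0.0934, 0.052]
tool_rot: [-0.706, 0.026, 0.707, 0.026]
force: [0.1, 0.7, -0.2]
finger_gap: 0.516
t: 27.72
tcp_pos: [0.5185, -0.0937, 0.0495]
tool_rot: [0.707, -0.026, -0.707, -0.026]
force: [-0.4, -0.3, -0.8]
finger_gap: 0.514
[ 0.51847514 -0.09364411  0.0494737 ]
```

View pics/b4.png

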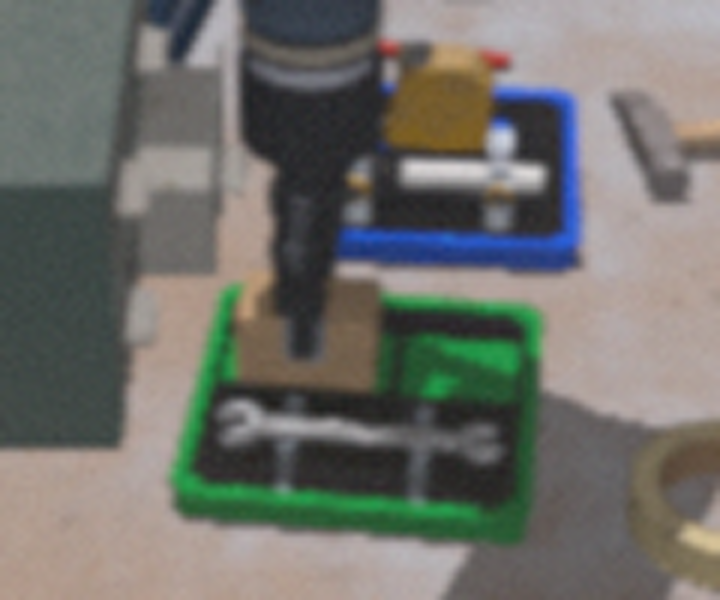

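```bash
python3 -m crank '[0.75,0,0,0,0, 0.75,0,0,0,0, 0.75,0,0,0,0, 0.75,0,0,40,0, 0.75,0,0,90,0, 0.75,0,40,110,0, 0.9,10,95,110,0.05, 1,20,150,110,0.1, 1,30,205,110,0.2, 1,45,260,110,0.3]'; python3 -m crank '[1,30,55,0,0.04, 1,59,107,0,0.04, 1,59,155,0,0.04, 1,59,159,-50,0.04, 1,59,159,-70,0.04, 1,59,159,-70,0.04]'; python3 - <<'E'
from h import *
s=snap('side'); t=snap('top'); print(manip.sense()['tcp_pos'])
c=cv2.resize(s['img'][230:330,180:300,::-1],None,fx=6,fy=6,interpolation=cv2.INTER_CUBIC);cv2.imwrite('pics/k1.png',c)
c=cv2.resize(s['img'][140:240,210:330,::-1],None,fx=6,fy=6,interpolation=cv2.INTER_CUBIC);cv2.imwrite('pics/b5.png',c)
E
```

```text
t: 29.08
tcp_pos: [0.5631, 0.1681, 0.1594]
tool_rot: [-0.702, -0.081, 0.703, -0.081]
force: [0.8, -1.2, -0.7]
finger_gap: 0.998
t: 29.82
tcp_pos: [0.6208, 0.3242, 0.087]
tool_rot: [-0.699, -0.093, 0.703, -0.094]
force: [0.4, -0.4, 0.2]
finger_gap: 0.996
[0.62324584 0.32465952 0.09018855]
```

View pics/k1.png

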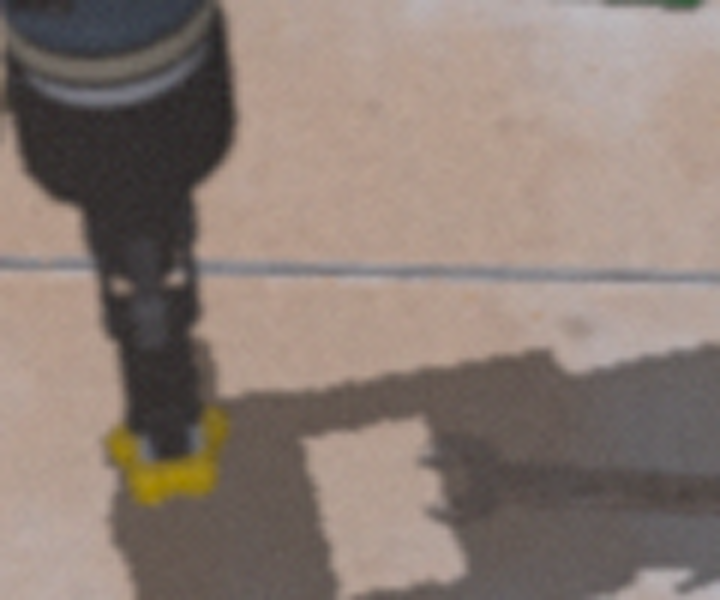

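View pics/b5.png

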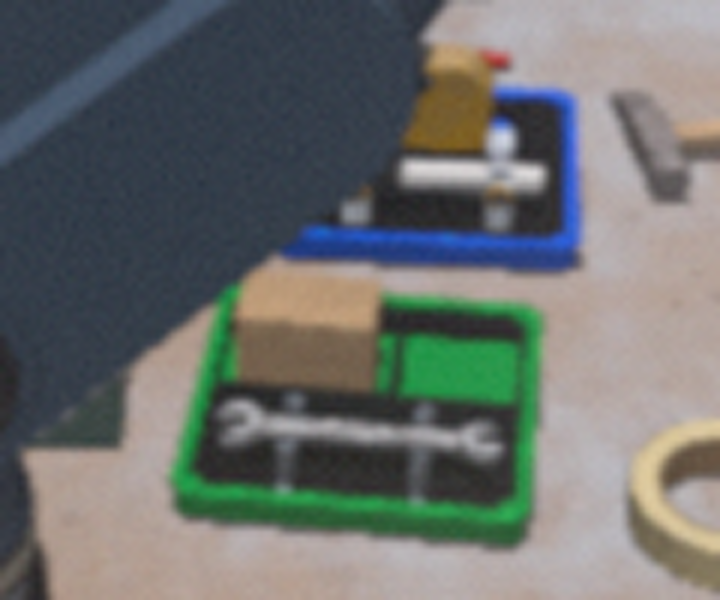

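```bash
python3 -m crank '[1,-1,0,-25,0, 1,-1,0,-45,0, 1,-1,0,-55,0, 1,-1,0,-55,0, 0,-1,0,-55,0, 0,-1,0,-55,0, 0,-1,0,-55,0, 0,-1,0,-55,0, 0,-1,0,-55,0]' 50; python3 - <<'E'
from h import *
s=snap('side'); t=snap('top'); print(manip.sense())
c=cv2.resize(s['img'][260:330,180:270,::-1],None,fx=8,fy=8,interpolation=cv2.INTER_CUBIC);cv2.imwrite('pics/k2.png',c)
E
```

```text
t: 31.05
tcp_pos: [0.6219, 0.3259, 0.0359]
tool_rot: [0.701, 0.094, -0.7, 0.094]
force: [-1.1, 1.0, 5.6]
finger_gap: 0.495
{'t': 31.15, 'q': array([3.23755370e-01, 8.95323220e-01, 1.35232546e+00, 2.41493457e-04,
       8.92097085e-01, 1.62752548e+00]), 'qd': array([-7.94131432e-05,  1.29448044e-03,  1.70579341e-03, -1.99836378e-04,
        6.96744347e-04, -6.35529276e-05]), 'tau': array([-4.29277802e-01, -5.03879285e+01, -1.25001347e+01, -1.03989216e-01,
       -3.48517466e-01, -3.37403188e-03]), 'tcp_pos': array([0.62192134, 0.32583004, 0.03587248]), 'tool_rot': array([ 0.70144922,  0.09426347, -0.70019199,  0.09388591]), 'force': array([-0.43371802,  0.23308176,  5.70812563]), 'ft_torque': array([-0.00799461,  0.18683018,  0.02782859]), 'finger_gap': 0.4907216138370398}
```

View pics/k2.png

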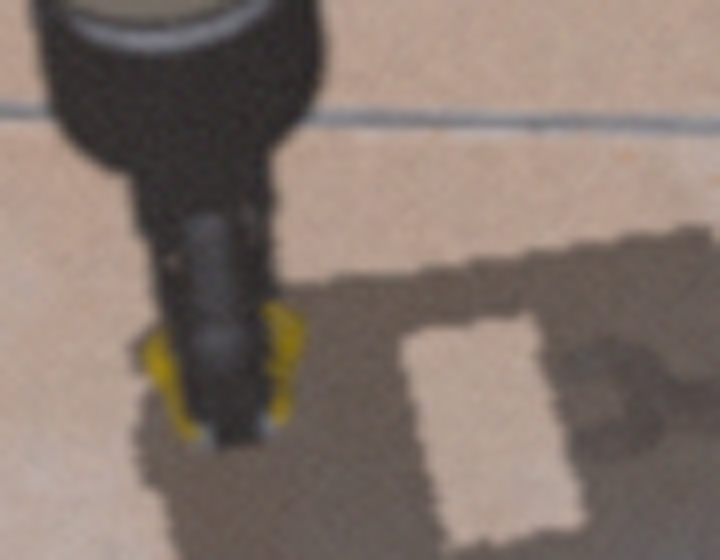

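```bash
python3 -m crank '[0,0,0,15,0, 0,0,0,45,0, 0,0,0,80,0, 0,0,0,80,0, 0,0,0,80,0]'; python3 - <<'E'
from h import *
s=snap('side'); t=snap('top'); print(manip.sense()['tcp_pos'])
c=cv2.resize(s['img'][230:310,170:270,::-1],None,fx=8,fy=7,interpolation=cv2.INTER_CUBIC);cv2.imwrite('pics/k3.png',c)
E
```

```text
t: 31.78
tcp_pos: [0.6209, 0.3252, 0.1141]
tool_rot: [-0.701, -0.094, 0.701, -0.094]
force: [-0.0, 0.4, -0.1]
finger_gap: 0.494
[0.62027471 0.32497643 0.11279718]
```

View pics/k3.png

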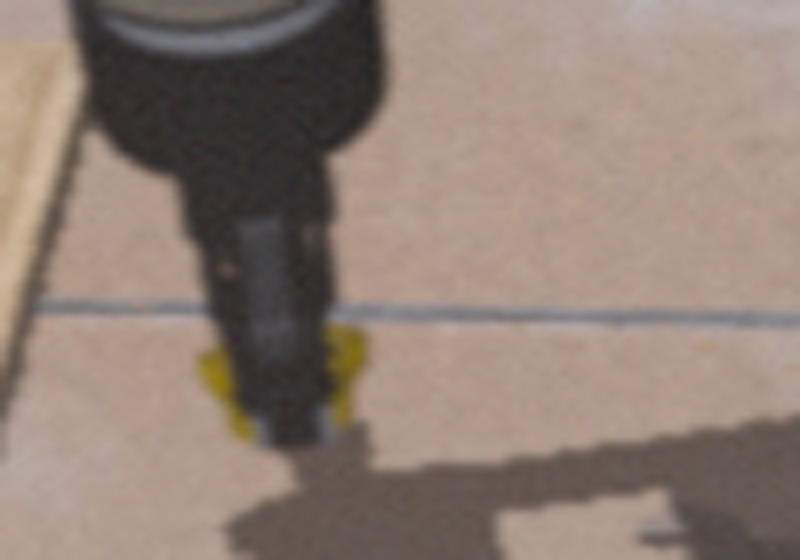

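```bash
python3 -m crank '[0,-35,-40,10,-0.1, 0,-70,-85,20,-0.2, 0,-105,-130,20,-0.3, 0,-140,-175,20,-0.34, 0,-170,-225,20,-0.34, 0,-185,-280,20,-0.34, 0,-185,-335,20,-0.34, 0,-185,-385,10,-0.34, 0,-185,-412,0,-0.34, 0,-185,-412,-25,-0.34]'; python3 -m crank '[0,0,0,-5,0, 0,0,0,-5,0, 0,0,0,-5,0]'; python3 - <<'E'
from h import *
s=snap('side'); t=snap('top'); print(manip.sense()['tcp_pos'])
c=cv2.resize(s['img'][140:240,220:320,::-1],None,fx=6,fy=6,interpolation=cv2.INTER_CUBIC);cv2.imwrite('pics/k4.png',c)
c=cv2.resize(t['img'][140:250,200:310,::-1],None,fx=5,fy=5,interpolation=cv2.INTER_CUBIC);cv2.imwrite('pics/k4t.png',c)
E
```

```text
t: 33.12
tcp_pos: [0.4374, -0.0893, 0.0888]
tool_rot: [0.707, -0.028, -0.706, -0.027]
force: [0.1, 0.7, -1.3]
finger_gap: 0.498
t: 33.5
tcp_pos: [0.4366, -0.0862, 0.0847]
tool_rot: [0.707, -0.026, -0.706, -0.025]
force: [-0.8, 0.5, -0.5]
finger_gap: 0.497
[ 0.43672289 -0.08630372  0.08489918]
```

View pics/k4.png

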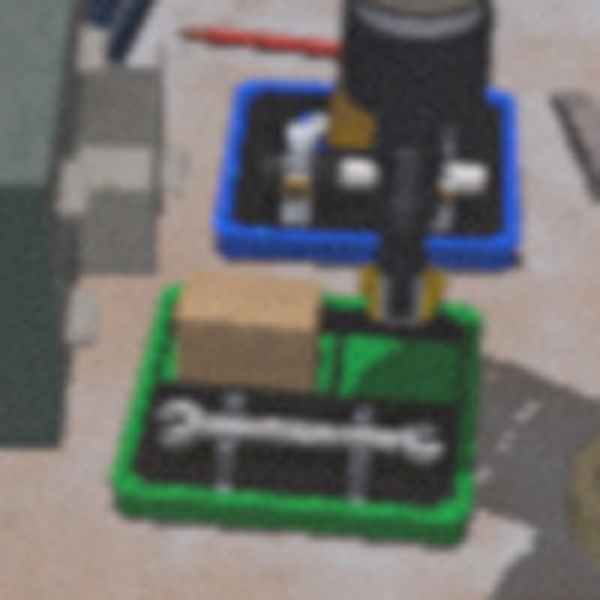

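View pics/k4t.png

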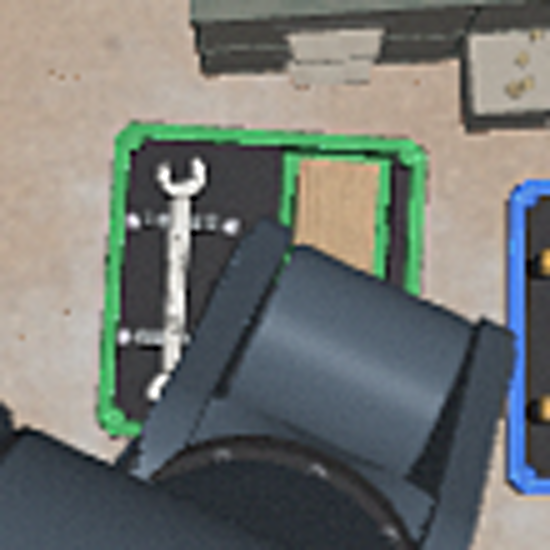

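```bash
python3 -m crank '[0,-1.5,-1,-20,0, 0,-1.5,-1,-35,0, 0,-1.5,-1,-42,0, 0,-1.5,-1,-42,0]';python3 -m crank '[0,0,0,-2,0, 0,0,0,-3,0, 0,0,0,-3,0]'; python3 - <<'E'
from h import *
s=snap('side'); t=snap('top'); print(manip.sense()['tcp_pos'])
c=cv2.resize(s['img'][140:240,220:320,::-1],None,fx=6,fy=6,interpolation=cv2.INTER_CUBIC);cv2.imwrite('pics/k5.png',c)
E
```

```text
t: 34.1
tcp_pos: [0.4349, -0.0875, 0.0423]
tool_rot: [-0.707, 0.026, 0.707, 0.026]
force: [0.8, -0.3, -0.6]
finger_gap: 0.495
t: 34.48
tcp_pos: [0.4351, -0.0877, 0.0398]
tool_rot: [0.707, -0.026, -0.706, -0.026]
force: [-0.0, 1.4, 4.5]
finger_gap: 0.493
[ 0.43514566 -0.08770508  0.03978811]
```

View pics/k5.png

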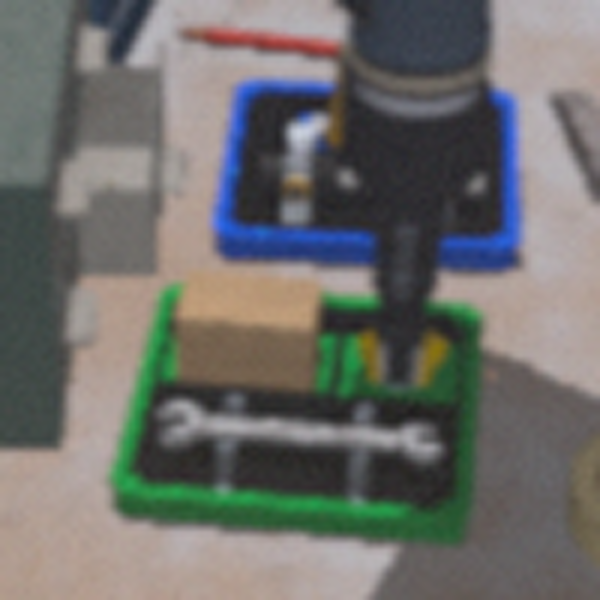

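```bash
python3 -m crank '[0.62,0,0,0,0, 0.62,0,0,0,0, 0.62,0,0,0,0, 0.62,0,0,10,0, 0.62,0,0,40,0, 0.62,0,0,90,0, 0.62,0,0,140,0, 0.62,0,0,170,0, 0.62,-5,0,200,0, 0.62,-5,0,200,0]'; python3 -m crank '[0.62,-5,50,0,0, 0.62,-5,100,0,0, 0.62,-5,150,0,0, 0.62,-5,200,0,0, 0.62,-5,250,0,0, 0.62,-5,300,0,0, 0.62,-5,350,0,0, 0.62,-5,400,0,0, 0.62,-5,400,0,0]'; python3 - <<'E'
from h import *
s=snap('side','sideF.png'); t=snap('top'); print(manip.sense()['tcp_pos'])
cv2.imwrite('pics/topF.png',cv2.resize(t['img'][130:270,110:410,::-1],None,fx=2.66,fy=2.66,interpolation=cv2.INTER_CUBIC))
c=cv2.resize(s['img'][130:250,230:330,::-1],None,fx=5,fy=5,interpolation=cv2.INTER_CUBIC);cv2.imwrite('pics/k6.png',c)
c=cv2.resize(t['img'][160:245,215:370,::-1],None,fx=5,fy=5,interpolation=cv2.INTER_CUBIC);cv2.imwrite('pics/k6t.png',c)
E
```

```text
t: 35.83
tcp_pos: [0.4305, -0.0879, 0.2417]
tool_rot: [0.708, -0.027, -0.705, -0.025]
force: [0.2, 0.5, -0.4]
finger_gap: 0.619
t: 36.95
tcp_pos: [0.424, 0.3151, 0.2381]
tool_rot: [-0.706, 0.024, 0.707, 0.024]
force: [-1.1, -0.0, -0.3]
finger_gap: 0.621
[0.42382631 0.31217394 0.23813697]
```

View pics/k6.png

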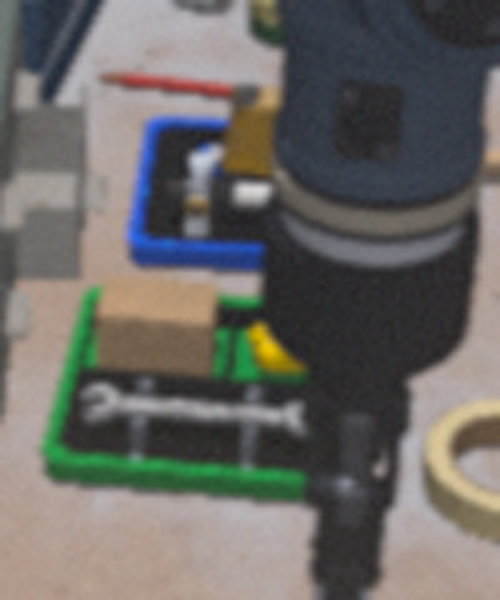

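View pics/k6t.png

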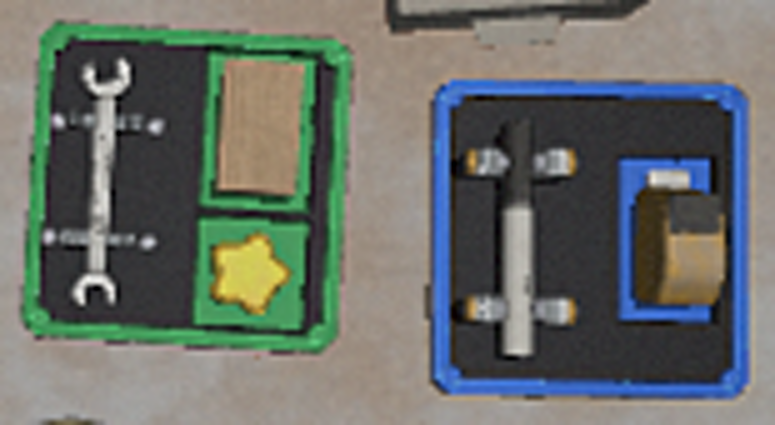

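View pics/topF.png

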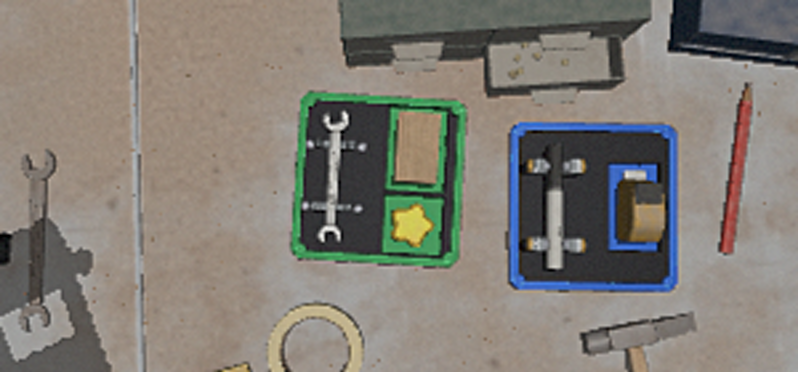

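```bash
python3 - <<'E'
from h import *
t=load('top');w=cloud(t)*1000
def tr(p,c,y):
    d=p[...,:2]-np.array(c); R_=np.array([[np.cos(y),np.sin(y)],[-np.sin(y),np.cos(y)]]); return d@R_.T
G=((486,-51),-.073);B=((452.5,-286.5),-.027)
def P(a,b,z): return pix(t,215+a/5-.5,160+b/5-.5,z/1000)*1000
def med(a0,b0,a1,b1):
    q=w[160+b0//5:160+b1//5+1,215+a0//5:215+a1//5+1,2]; return np.nanmedian(q).round(1),np.nanpercentile(q,[10,90]).round(1)
print('pen ends',tr(P(520,118,36),*B).round(1),tr(P(517,357,36),*B).round(1),'top z (44 wanted)',med(512,210,522,290),med(512,330,522,350))
print('insert blue z',med(570,200,600,280),'green insert',med(130,150,170,220))
print('spanner ends',tr(P(107,57,31),*G).round(1),tr(P(95,305,31),*G).round(1),'z',med(100,150,104,220))
print('block c',tr(P(262,126,49),*G).round(1),'z(49)',med(235,80,290,170))
print('knob c',tr(P(249,273,28),*G).round(1),'z(30)',med(235,260,265,285))
print('tape top',tr(P(692,190,67),*B).round(1),tr(P(692,300,40),*B).round(1),'z(67)',med(675,205,710,250))
E
```

```text
pen ends [68.3 44.7] [-69.   46.3] top z (44 wanted) (np.float64(43.2), array([40.8, 46.5])) (np.float64(44.7), array([41.8, 48. ]))
insert blue z (np.float64(14.5), array([11.6, 16.7])) green insert (np.float64(15.0), array([12.3, 17.1]))
spanner ends [71.9 50.9] [-71.8  48.9] z (np.float64(34.6), array([32.3, 36.7]))
block c [ 35.4 -40.7] z(49) (np.float64(49.7), array([47.6, 51.9]))
knob c [-48.3 -38.6] z(30) (np.float64(30.8), array([28.6, 33.5]))
tape top [ 26.3 -46.2] [-35.2 -53.1] z(67) (np.float64(66.8), array([64.4, 69.7]))
```

All five items measure well inside tolerance, and the arm is clear of the trays, so I'm handing in.

```bash
python3 - <<'E'
from station import workorder
print(workorder.sign_off())
E
```

```text
the job is handed in; nothing more can be done
None
```

Both kits are made up and the job is handed in, at about 37 s of the 138 s allowed. No verdict came back, so the results below are my own last checks.

**Marking-out kit (blue tray)**
- **Tape measure:** it stands in its cut-out with its top at z 66.8 mm, against 67 expected. I checked its position along the tray only roughly, but it looks fully inside the cut-out.
- **Marker:** it sits in both clips, with its centre within about 1 mm of the target. Its top is at z 43–45 mm, against 44 when snapped home. It pulled itself down past the balls, and I felt it bottom out at 20 N.

**Stop-block kit (green tray)**
- **Block:** it is down on its floor at (35.4, -40.7) mm, with the target at (36, -40). Its top is at z 49.7 mm, against 49 expected.
- **Knob:** it is down on its floor at (-48.3, -38.6) mm, with the target at (-48, -40). Its top is at z 30.8 mm, against 30 expected.
- **Small spanner:** it lies flat in both rests, centred at about (0, 50) mm, which is the target. Its shank top is at z 34.6 mm, against 35 expected.

The big dark spanner and the red pencil were not touched and look unmoved in the last picture. The arm finished clear of everything, and no check failed.

The two cameras disagreed by 3–5 mm, mostly sideways (y). I worked from averages of the two, and every fit had more play than that.

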